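# Make up two pharmacy orders in divided trays

### The job

Make up the two waiting orders from the stock on the counter: in the long tray with three bays, the large amber bottle, the ointment jar and the tall slim carton; in the tray with two bays, the small amber bottle and the flat carton. Each item gets a bay of its own (any bay of its tray), standing flat on the bay's floor the same way up as it stands on the counter; set the items down, do not drop them. Leave the slim tablet pot and the cube-shaped carton where they are.

Things in the scene. Friction and masses are not known exactly. Their poses are not given: they have to be found in the camera images.
- tray3: Long grey tray, three square bays in a row, 210 x 72 mm, walls and dividers 3 mm thick, 24 mm high, fixed on the counter. Origin: centre of its underside; inner floor at z = 3 mm. x runs along the row: bays 66 x 66 mm inside, centres at x = -69, 0, +69 mm, y = 0. It stands left or right of the stock, its x within 0.3 rad of world x.
- tray2: Shorter, broader grey tray, two oblong bays side by side, 141 x 118 mm, walls and divider 3 mm thick, 24 mm high, fixed on the counter. Origin: centre of its underside; inner floor at z = 3 mm. Bays 66 mm (x) by 112 mm (y) inside, centres at x = -34.5, +34.5 mm, y = 0. On the other side of the stock from the three-bay tray, its x within 0.3 rad of world x.
- large_bottle: Large amber glass medicine bottle with a white screw cap and a paper label, standing. Body 46 mm in diameter up to 70 mm, then a shoulder; cap 30 mm in diameter; 104 mm high in all. Origin: centre of its underside, z up its axis. About 0.2 kg.
- small_bottle: Small amber glass medicine bottle with a white screw cap and a paper label, standing. Body 34 mm in diameter up to 46 mm, then a shoulder; cap 22 mm in diameter; 74 mm high in all. Origin: centre of its underside, z up its axis. About 0.08 kg.
- jar: Low wide white plastic ointment jar with a black screw lid, standing: 50 mm in diameter, 52 mm high, the lid being the top 18 mm (the body below it is 47 mm in diameter). Origin: centre of its underside, z up its axis. About 0.09 kg.
- tall_carton: Tall slim square carton, white with a printed band, standing on end: 38 x 38 mm, 92 mm high. Origin: centre of its underside; x and y along its sides, z up. About 0.06 kg.
- flat_carton: Flat tablet carton, white with a printed band, standing on its long edge: 95 mm long (x), 26 mm thick (y), 50 mm high (z). Origin: centre of the edge it stands on. Its x starts within 0.6 rad of the world x. About 0.05 kg.
- tablet_pot: Slim white plastic tablet pot with a white screw cap, 40 mm in diameter, 76 mm high. Other stock, not part of either order. Origin: centre of its underside.
- cube_carton: Squat, nearly cubic carton, white with a printed band, 56 x 56 mm, 62 mm high. Other stock, not part of either order. Origin: centre of its underside.

How it is judged (in metres and radians):
At the end, for the whole second after the job is handed in: Each item stands in a bay of its own in its own tray: centre within 21 mm of the bay's centre (42 mm along an oblong bay), under 4 mm above the bay floor, upright within 0.12 rad, released, at rest. Tablet pot and cube carton upright, within 25 mm of their start ((((x of large_bottle in the frame of tray3 between -0.09 and -0.048 m and y of large_bottle in the frame of tray3 between -0.021 and 0.021 m) and (x of jar in the frame of tray3 between -0.021 and 0.021 m and y of jar in the frame of tray3 between -0.021 and 0.021 m) and (x of tall_carton in the frame of tray3 between 0.048 and 0.09 m and y of tall_carton in the frame of tray3 between -0.021 and 0.021 m)) or ((x of large_bottle in the frame of tray3 between -0.09 and -0.048 m and y of large_bottle in the frame of tray3 between -0.021 and 0.021 m) and (x of tall_carton in the frame of tray3 between -0.021 and 0.021 m and y of tall_carton in the frame of tray3 between -0.021 and 0.021 m) and (x of jar in the frame of tray3 between 0.048 and 0.09 m and y of jar in the frame of tray3 between -0.021 and 0.021 m)) or ((x of jar in the frame of tray3 between -0.09 and -0.048 m and y of jar in the frame of tray3 between -0.021 and 0.021 m) and (x of large_bottle in the frame of tray3 between -0.021 and 0.021 m and y of large_bottle in the frame of tray3 between -0.021 and 0.021 m) and (x of tall_carton in the frame of tray3 between 0.048 and 0.09 m and y of tall_carton in the frame of tray3 between -0.021 and 0.021 m)) or ((x of jar in the frame of tray3 between -0.09 and -0.048 m and y of jar in the frame of tray3 between -0.021 and 0.021 m) and (x of tall_carton in the frame of tray3 between -0.021 and 0.021 m and y of tall_carton in the frame of tray3 between -0.021 and 0.021 m) and (x of large_bottle in the frame of tray3 between 0.048 and 0.09 m and y of large_bottle in the frame of tray3 between -0.021 and 0.021 m)) or ((x of tall_carton in the frame of tray3 between -0.09 and -0.048 m and y of tall_carton in the frame of tray3 between -0.021 and 0.021 m) and (x of large_bottle in the frame of tray3 between -0.021 and 0.021 m and y of large_bottle in the frame of tray3 between -0.021 and 0.021 m) and (x of jar in the frame of tray3 between 0.048 and 0.09 m and y of jar in the frame of tray3 between -0.021 and 0.021 m)) or ((x of tall_carton in the frame of tray3 between -0.09 and -0.048 m and y of tall_carton in the frame of tray3 between -0.021 and 0.021 m) and (x of jar in the frame of tray3 between -0.021 and 0.021 m and y of jar in the frame of tray3 between -0.021 and 0.021 m) and (x of large_bottle in the frame of tray3 between 0.048 and 0.09 m and y of large_bottle in the frame of tray3 between -0.021 and 0.021 m))) and z of large_bottle in the frame of tray3 between 0 and 0.007 m and angle between each of large_bottle, jar, tall_carton, small_bottle, flat_carton's own z axis and vertical below 0.12 rad and linear speed of each of large_bottle, jar, tall_carton, small_bottle, flat_carton below 0.02 m/s and angular speed of each of large_bottle, jar, tall_carton, small_bottle, flat_carton below 0.2 rad/s and z of jar in the frame of tray3 between 0 and 0.007 m and z of tall_carton in the frame of tray3 between 0 and 0.007 m and (((x of small_bottle in the frame of tray2 between -0.0555 and -0.0135 m and y of small_bottle in the frame of tray2 between -0.042 and 0.042 m) and (x of flat_carton in the frame of tray2 between 0.0135 and 0.0555 m and y of flat_carton in the frame of tray2 between -0.042 and 0.042 m)) or ((x of flat_carton in the frame of tray2 between -0.0555 and -0.0135 m and y of flat_carton in the frame of tray2 between -0.042 and 0.042 m) and (x of small_bottle in the frame of tray2 between 0.0135 and 0.0555 m and y of small_bottle in the frame of tray2 between -0.042 and 0.042 m))) and z of small_bottle in the frame of tray2 between 0 and 0.007 m and z of flat_carton in the frame of tray2 between 0 and 0.007 m and distance of each of tablet_pot, cube_carton from where it was at the start of the episode below 0.025 m and angle between each of tablet_pot, cube_carton's own z axis and vertical below 0.15 rad); the robot touches nothing.
It fails at once if an item of the orders is dropped or knocked: it moves faster than 0.5 m/s with no finger touching it (a free fall of about 13 mm) ((linear speed of large_bottle above 0.5 m/s and contact force between large_bottle and the fingers below 0.05 N) or (linear speed of jar above 0.5 m/s and contact force between jar and the fingers below 0.05 N) or (linear speed of tall_carton above 0.5 m/s and contact force between tall_carton and the fingers below 0.05 N) or (linear speed of small_bottle above 0.5 m/s and contact force between small_bottle and the fingers below 0.05 N) or (linear speed of flat_carton above 0.5 m/s and contact force between flat_carton and the fingers below 0.05 N)).
It fails at once if the tablet pot or the cube carton is moved more than 25 mm or tipped over (distance of any of tablet_pot, cube_carton from where it was at the start of the episode above 0.025 m or angle between any of tablet_pot, cube_carton's own z axis and vertical above 0.5 rad).
It also fails if it takes over 144 s, if anything falls off the work surface, if the arm or the gripper's body presses on something with over 40 N, if the wrist force passes 120 N, or if a joint passes its speed limit or range.

### The arm

A 6-joint arm with a two-finger parallel gripper is mounted at the origin on the work surface. World frame = base frame: x ahead of the robot, y to its left, z up, the work surface at z = 0. Lengths are in mm, angles in rad, forces in N, time in s.
With the tool pointing down it reaches from about 350 to 875 mm from the base axis. Payload 4.2 kg.
Tool frame: the origin (TCP) lies midway between the tips of the shut fingers; the grasp point (between the pads) lies 19 mm behind it; y points along the fingers, x is the direction in which the jaws open and shut, and the axes are right-handed (so a half turn about y gives the same grasp; the last joint's range is limited). The gripper opens to 85 mm and grips with 20 to 120 N. Pads are 22 mm wide; open, the fingers measure 114 mm over their backs; the gripper's body (76 mm by 85 mm) begins 54 mm behind the grasp point. The pads swing forward as they close: fully open they stand 13 mm farther back than shut.
Start: joints at [1.487, 0.385, 0.008, 0, -1.194, -0.259], TCP at [210.046, 588.626, 231.312] pointing down, gripper open.
Joint ranges: [-3.14, 3.14], [-1.21, 2.06], [-1.07, 1.41], [-3.16, 2.05], [-2.99, -0.16], [-3.1, 3.1]. Speed limits (rad/s): [2.79, 2.79, 3.14, 3.14, 3.14, 3.14].

### API

Orientations are given as a unit quaternion [x, y, z, w].
In Python, from bench import read_state, get_image, job_done gives the robot as it stands.
- The arm moves only by the tool play_rows, never from a script. Its argument "series" is a list of rows, each a list of 7 numbers: the shift along the tool's x, y, z in m, then the turn, a rotation vector about the tool's x, y, z in rad, then the finger opening in m, from 0 to 0.0854. In form: [[x, y, z, wx, wy, wz, claw], ...]. A call has 1 to 10 rows; each row shifts and turns the pose as measured when the row begins, along the tool's axes as they then stand; what a row does not reach is not made up. A row lasts 1/10 s, in which the tool goes at most 50 mm and 8.59 degrees, less where a joint would pass 70% of its speed; a pose out of reach is approached as far as the arm can. A call with a gripper value outside its range is refused whole. The fingers move at their own pace and stop on an object; the grip force is fixed at half the most. Time passes only in rows, so rows that do not move let the fingers close. It gives the time, the measured TCP pose, the force and the opening at its end, in the units of the state.
- read_state(): the state, without advancing time (a new reading comes with each control period).
- get_image(name): name is "side" or "top" or "wrist"; returns a dict with "color" (384x512x3 uint8, red, green, blue), "intrinsics" (3x3 intrinsics, pixels), "origin" and "orientation" of the camera in the world. Camera axes: x right, y down, z forward; pixel columns grow to the right and rows downward; lengths in mm; the calibration is good to about 2 mm. The wrist camera is an equidistant fisheye: a pixel r from the principal point sees the ray r / f radians off the axis. A picture is of the moment at which its call begins. There is no depth.
- job_done(): hands the job in, once; it reports no verdict.
The state is a dict: "clock": time; "joints": joint angles; "joint_vel": joint speeds; "joint_efforts": joint torques, N m; "position": TCP position; "ee_rot": TCP orientation; "contact_force": force on the tool from outside, world axes, zero at the start; "wrist_torque": the same for the moment, N m; "gripper_width": finger opening in mm.
Only numpy, scipy, OpenCV 4.12 (cv2) and the standard library are available. Lean on these libraries where they do the work, as an engineer would, in place of code of your own. Each camera call takes 0.05 s, during which the arm holds its last target. There are 200 camera calls.

## Working session

There is one attempt and no reset: what is moved stays moved. The work goes in short steps, Python scripts to look and compute and a tool call to move; the robot and the scene stay as the last step left them, time stands still between calls to the robot, and variables do not carry over. Pictures are saved under pics/ and viewed, about 12 in all and at most 16, crops included, and the job is handed in when it is done.

Besides the shell and the picture viewer there is one more tool, called after "Request:" by a JSON object that holds its "name" and its "arguments", one argument or row to a line. play_rows: Moves the arm, as the interface text tells. Its arguments: {"type":"object","properties":{"series":{"type":"array","items":{"type":"array","items":{"type":"number"}}}},"required":["series"]}

```bash
ls; mkdir -p pics; python3 - <<'E'
from bench import *
import cv2
s=read_state();print(s)
for n in("top","side"):
    d=get_image(n);cv2.imwrite(f"pics/{n}0.png",d["color"][:,:,::-1]);print(n,d["intrinsics"],d["origin"],d["orientation"])
d=get_image("wrist");cv2.imwrite("pics/w0.png",d["color"][:,:,::-1]);print(d["intrinsics"],d["origin"],d["orientation"])
E
```

```text
pics
{'clock': 0.0, 'joints': array([ 1.48658862e+00,  3.85541747e-01,  6.63155375e-03, -4.57794087e-04,
       -1.19401175e+00, -2.58595925e-01]), 'joint_vel': array([ 1.02182080e-03, -9.75655893e-04, -2.67970380e-04, -1.97880346e-04,
       -6.19923863e-05, -1.94842592e-03]), 'joint_efforts': array([ 3.36945877e-04, -3.92287052e+01,  1.88397646e+01,  4.18602034e+00,
       -4.73548673e-03, -3.40561520e-06]), 'position': array([209.88008895, 588.08930438, 230.23888524]), 'ee_rot': array([ 0.40794072, -0.57751032,  0.57846823, -0.40674403]), 'contact_force': array([-1.00788783,  0.01031519,  0.29905104]), 'wrist_torque': array([-0.00204192,  0.00258718,  0.04920029]), 'gripper_width': 85.38259626182855}
top [[388.85089564   0.         257.96117007]
 [  0.         388.85089564 192.59970254]
 [  0.           0.           1.        ]] [ 439.91111559   -7.05168286 1055.7944033 ] [-0.70050984  0.71031045 -0.05028692  0.04707705]
side [[386.87050333   0.         250.67848176]
 [  0.         386.87050333 185.75506185]
 [  0.           0.           1.        ]] [ 104.17280138 -585.51196112  650.31374531] [ 0.85205993 -0.30477441  0.13487665 -0.40362697]
[[297.31863964   0.         253.50991947]
 [  0.         297.31863964 192.90127932]
 [  0.           0.           1.        ]] [282.70354992 562.34800862 372.48316169] [-0.56944651  0.80797031  0.12339108 -0.0876886 ]
```

View pics/top0.png

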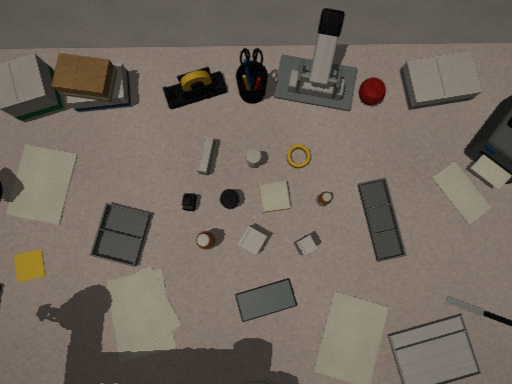

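View pics/side0.png

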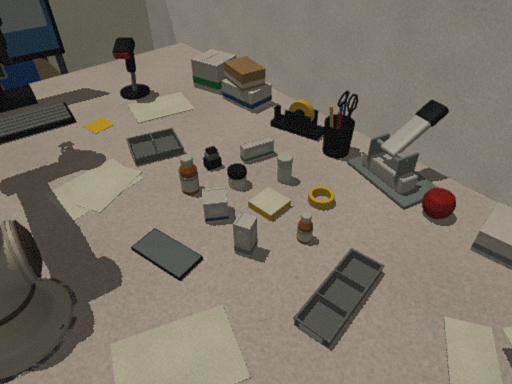

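The top view (up = +x, left = +y) shows these, in pixels:
- tray2 (122,233), tray3 (381,219)
- large bottle (205,240), jar (230,198), flat carton (206,155)
- small bottle (325,198), tall carton (307,243)
- pot (254,157) and cube (253,239), which both stay put

The side view agrees. Next I'll segment and measure.

```bash
cat > h.py <<'E'
import numpy as np, cv2
from bench import read_state, get_image, job_done
from scipy.spatial.transform import Rotation as R
def ray(d,uv):
    K=d["intrinsics"]; p=(np.array(uv,float).reshape(-1,2)-K[:2,2])/K[0,0]
    if d.get("fish"):
        r=np.linalg.norm(p,axis=1)+1e-9; v=np.c_[p*(np.sin(r)/r)[:,None],np.cos(r)]
    else: v=np.c_[p,np.ones(len(p))]
    return R.from_quat(d["orientation"]).apply(v)
def onz(d,uv,z):
    v=ray(d,uv); o=d["origin"]; return o+v*((z-o[2])/v[:,2])[:,None]
def cam(n):
    d=dict(get_image(n)); d["fish"]=n=="wrist"; return d
def proj(d,P):
    q=R.from_quat(d["orientation"]).inv().apply(np.array(P,float).reshape(-1,3)-d["origin"]);K=d["intrinsics"]
    if d["fish"]:
        n=np.linalg.norm(q[:,:2],axis=1)+1e-9; a=np.arctan2(n,q[:,2]); p=q[:,:2]/n[:,None]*a[:,None]
    else: p=q[:,:2]/q[:,2:]
    return p*K[0,0]+K[:2,2]
E
python3 - <<'E'
from h import *
d=cam("top"); im=d["color"]
for n,u,z in [("tray2",(122,233),24),("tray3",(381,219),24),("large",(205,240),104),("jar",(230,198),52),("flat",(206,155),50),("small",(325,198),74),("tall",(307,243),92),("pot",(254,157),76),("cube",(253,239),62)]:
    print(n,onz(d,u,z).round(0), im[u[1],u[0]])
c=cv2.resize(im[130:275,85:415],None,fx=2.4,fy=2.4,interpolation=cv2.INTER_CUBIC)
c=np.clip(c.astype(float)*1.3,0,255).astype(np.uint8)
cv2.imwrite("pics/c1.png",c[:,:,::-1])
s=read_state();print(R.from_quat(s["ee_rot"]).as_matrix().round(3))
E
```

```text
tray2 [[480. 347.  24.]] [31 30 31]
tray3 [[ 508. -339.   24.]] [69 69 63]
large [[457. 118. 104.]] [151 143 129]
jar [[566.  60.  52.]] [17 15 18]
flat [[682. 123.  50.]] [138 130 121]
small [[ 560. -183.   74.]] [140 134 121]
tall [[ 447. -131.   92.]] [148 139 128]
pot [[668.  -4.  76.]] [142 136 123]
cube [[459.   2.  62.]] [149 139 129]
[[-0.336 -0.     0.942]
 [-0.942 -0.001 -0.336]
 [ 0.001 -1.     0.   ]]
```

View pics/c1.png

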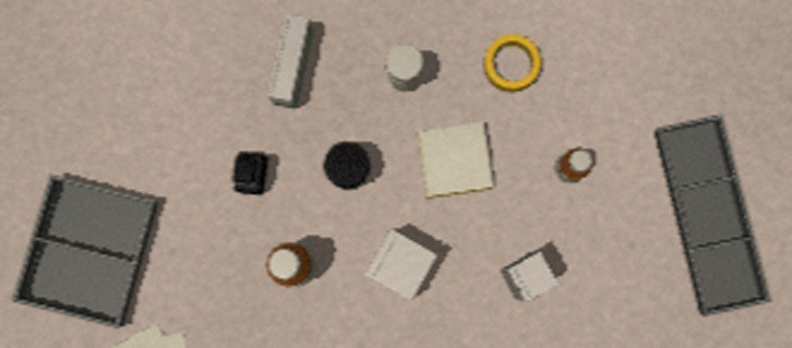

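```bash
python3 - <<'E'
from h import *
d=cam("top"); f=lambda p:np.array(p,float)/2.4+[85,130]-.3
for n,c in [("tray2",[(54,177),(162,197),(124,326),(14,300)]),("tray3",[(655,131),(720,116),(769,300),(704,315)])]:
    P=onz(d,f(c),24)[:,:2]; print(n,P.mean(0).round(1),"sides",np.linalg.norm(P-np.roll(P,-1,0),axis=1).round(0))
    for a,b in((3,0),(2,1)): v=P[b]-P[a];print("  yaw x",np.arctan2(v[1],v[0]).round(3))
im=d["color"]; hsv=cv2.cvtColor(im,cv2.COLOR_RGB2HSV); print("bg",hsv[210,290+5],hsv[180,350])
for n,u,z in [("large",(204,240),104),("jar",(230,198),52),("flat",(206,155),50),("small",(327,197),74),("tall",(307,244),92),("pot",(254,157),76),("cube",(253,239),62)]:
    m=np.zeros(im.shape[:2],np.uint8); x,y=u; w=22; s=np.s_[y-w:y+w,x-w:x+w]
    m[s]=((hsv[s][...,2]<40) if n=="jar" else ((hsv[s][...,1]<36)&(hsv[s][...,2]>110))).astype(np.uint8)
    k,lab,st,ce=cv2.connectedComponentsWithStats(m); i=lab[y,x]
    pts=np.argwhere(lab==i)[:,::-1]; P=onz(d,pts,z)[:,:2]
    r=cv2.minAreaRect(P.astype(np.float32)); print(n,i,len(pts),"c",P.mean(0).round(1),"rect",np.round(r[0],1),np.round(r[1],0),round(r[2],1))
E
```

```text
tray2 [478.7 348.3] sides [123. 145. 124. 140.]
  yaw x -0.278
  yaw x -0.265
tray3 [ 507.8 -339.3] sides [ 76. 209.  74. 208.]
  yaw x 0.21
  yaw x 0.2
bg [ 14  47 135] [ 13  46 145]
large 0 196568 c [585.7  -7. ] rect [606.4  -9.2] [1356.  963.] 89.3
jar 1 282 c [564.6  61.7] rect [564.7  61.6] [48. 48.] 44.4
flat 1 293 c [685.6 127.1] rect [686.1 127.6] [27. 93.] 78.1
small 0 196599 c [590.3  -6.9] rect [611.7  -9.2] [1399.  993.] 89.3
tall 1 225 c [ 442.6 -130.2] rect [ 442.4 -130.2] [38. 38.] 27.3
pot 0 196579 c [589.9  -6.9] rect [611.3  -9.2] [1396.  991.] 89.3
cube 1 468 c [456.7   5. ] rect [457.    4.8] [56. 55.] 59.8
```

```bash
cat >> h.py <<'E'
def wrap(a): return (a+np.pi)%(2*np.pi)-np.pi
def go(x,y,z,yaw=None):
    s=read_state(); M=R.from_quat(s["ee_rot"]).as_matrix(); cy=np.arctan2(M[1,0],M[0,0])
    yaw=cy if yaw is None else yaw
    T=np.c_[[np.cos(yaw),np.sin(yaw),0],[0,0,-1],[-np.sin(yaw),np.cos(yaw),0]]
    rv=R.from_matrix(M.T@T).as_rotvec(); d=T.T@(np.array([x,y,z])-s["position"])/1000
    print("t",round(s["clock"],1),"pos",s["position"].round(1),"yaw",cy.round(3),"j",s["joints"].round(2),"w",round(s["gripper_width"],1),"F",np.round(s["contact_force"],1))
    print("turn",rv.round(3),"then shift",d.round(4))
E
python3 - <<'E'
from h import *
d=cam("top")
f=lambda p:np.array(p,float)/2.4+[85,130]-.3
print(onz(d,f((285,264)),104),onz(d,f((581,160)),74),onz(d,f((405,61)),76))
go(560,-183,230,-1.84)
E
```

```text
[[458.18537682 121.71577084 104.        ]] [[ 563.95612967 -187.6416993    74.        ]] [[673.4709141   -2.22486822  76.        ]]
t 0.3 pos [210.  588.5 230.9] yaw -1.914 j [ 1.49  0.39  0.01 -0.   -1.19 -0.26] w 85.4 F [ 0.2 -0.5 -0.3]
turn [-0.    -0.074  0.001] then shift [0.6506 0.0009 0.5426]
```

Request:
{"name": "play_rows", "arguments": {
  "series": [
    [0,0,0,0,-0.074,0,0.085],
    [0.036,0,0.03,0,0,0,0.085],
    [0.036,0,0.03,0,0,0,0.085],
    [0.036,0,0.03,0,0,0,0.085],
    [0.036,0,0.03,0,0,0,0.085],
    [0.036,0,0.03,0,0,0,0.085],
    [0.036,0,0.03,0,0,0,0.085],
    [0.036,0,0.03,0,0,0,0.085],
    [0.036,0,0.03,0,0,0,0.085],
    [0.036,0,0.03,0,0,0,0.085]
  ]
}}

```text
clock: 1.3
position: [389.2, 196.1, 229.9]
ee_rot: [0.432, -0.559, 0.56, -0.433]
contact_force: [0.9, 1.6, -0.7]
gripper_width: 85.2
```

Request:
{"name": "play_rows", "arguments": {
  "series": [
    [0.036,0,0.03,0,0,0,0.085],
    [0.036,0,0.03,0,0,0,0.085],
    [0.036,0,0.03,0,0,0,0.085],
    [0.036,0,0.03,0,0,0,0.085],
    [0.036,0,0.03,0,0,0,0.085],
    [0.036,0,0.03,0,0,0,0.085],
    [0.036,0,0.03,0,0,0,0.085],
    [0.036,0,0.03,0,0,0,0.085],
    [0.036,0,0.03,0,0,0,0.085],
    [0,0,0,0,0,0,0.085]
  ]
}}

```text
clock: 2.3
position: [575.2, -207.5, 231.5]
ee_rot: [0.428, -0.559, 0.561, -0.434]
contact_force: [-0.6, 1.2, -1.2]
gripper_width: 85.4
```

```bash
python3 - <<'E'
from h import *
go(562,-186,230,-1.84)
d=cam("wrist"); print(d["origin"],proj(d,[[563,-187,74],[442,-130,92],[508,-339,24],[562,-186,0]]).round(0))
cv2.imwrite("pics/w1.png",d["color"][:,:,::-1])
E
```

```text
t 2.3 pos [ 575.2 -207.5  231.5] yaw -1.829 j [-0.08  0.36 -0.03 -0.   -1.17  1.4 ] w 85.4 F [-0.6  1.2 -1.2]
turn [-0.008  0.011 -0.005] then shift [-0.0172  0.0015 -0.0184]
[ 648.55210406 -227.80398773  374.29335884] [[239. 194.]
 [220. 304.]
 [366. 194.]
 [241. 178.]]
```

View pics/w1.png

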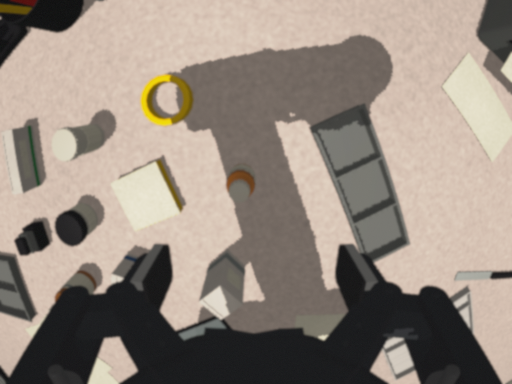

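Request:
{"name": "play_rows", "arguments": {
  "series": [
    [-0.017,0,-0.018,0,0.011,0,0.085],
    [0,0,0,0,0,0,0.085],
    [0,0,0,0,0,0,0.085]
  ]
}}

```text
clock: 2.65
position: [559.8, -183.1, 231.0]
ee_rot: [0.426, -0.562, 0.563, -0.431]
contact_force: [0.3, 0.2, -0.2]
gripper_width: 85.0
```

```bash
python3 - <<'E'
from h import *
go(562,-186,230,-1.84)
d=cam("wrist"); im=d["color"].copy()[:,:,::-1].copy()
im=cv2.resize(im,None,fx=1.5,fy=1.5,interpolation=cv2.INTER_CUBIC)
def dot(P,c):
    for u in proj(d,P): cv2.circle(im,tuple(int(v) for v in (u+.5)*1.5),2,c,-1)
Rz=lambda a:np.array([[np.cos(a),-np.sin(a)],[np.sin(a),np.cos(a)]])
def box(c,yaw,w,h,z): return np.c_[np.array([(w,h),(w,-h),(-w,-h),(-w,h)])/2@Rz(yaw).T+c,np.full(4,z)]
dot(box((507.8,-339.3),.205,210,72,24),(0,0,255))
dot(box((442.4,-130.2),.476,38,38,92),(0,0,255))
a=np.linspace(0,6.28,13)
circ=lambda c,r,z:np.c_[c[0]+r*np.cos(a),c[1]+r*np.sin(a),0*a+z]
dot(circ((563,-187),11,74),(255,0,0));dot(circ((565,62),25,52),(0,0,255));dot(circ((458,121),15,104),(255,0,0));dot(box((686,127.5),-.21,95,26,50),(0,0,255))
cv2.imwrite("pics/w2.png",im)
E
```

```text
t 2.6 pos [ 559.8 -183.1  231. ] yaw -1.84 j [-0.04  0.32 -0.09 -0.01 -1.16  1.35] w 85.0 F [ 0.3  0.2 -0.2]
turn [-0.005  0.    -0.006] then shift [0.0022 0.001  0.0029]
```

View pics/w2.png

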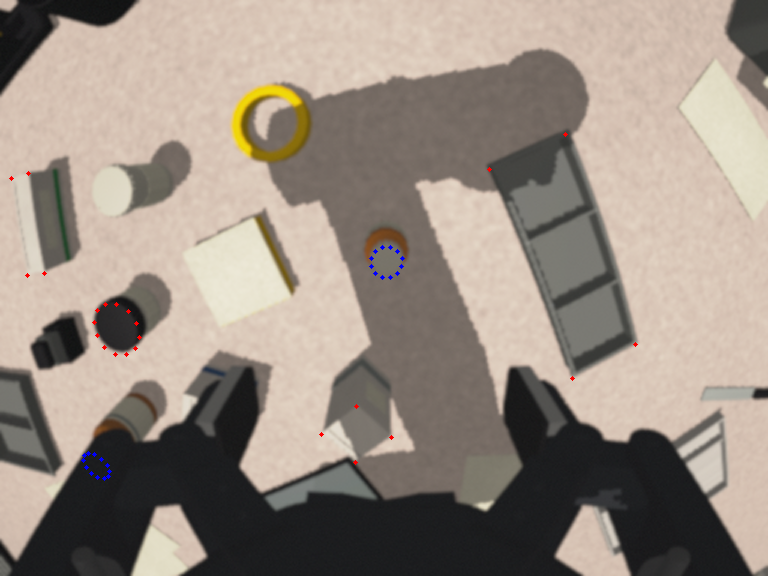

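The overlaid predictions match the wrist view: tray3's corners fall within about 1 px and the small-bottle cap is centred at (387,262). Descending on the small bottle.

Request:
{"name": "play_rows", "arguments": {
  "series": [
    [0.003,0.02,0.0047,0,0,0,0.085],
    [0,0.04,0,0,0,0,0.085],
    [0,0.04,0,0,0,0,0.085],
    [0,0.035,0,0,0,0,0.085],
    [0,0.03,0,0,0,0,0.085],
    [0,0.02,0,0,0,0,0.085],
    [0,0.01,0,0,0,0,0.085],
    [0,0,0,0,0,0,0.085],
    [0,0,0,0,0,0,0.085]
  ]
}}

```text
clock: 3.6
position: [571.6, -184.1, 35.6]
ee_rot: [0.425, -0.557, 0.565, -0.437]
contact_force: [0.7, 0.7, 0.1]
gripper_width: 85.2
```

```bash
python3 -c "
from h import *
go(563.5,-187.3,15,-1.84)"
```

```text
t 3.6 pos [ 571.6 -184.1   35.6] yaw -1.831 j [-0.04  0.54 -0.29 -0.   -0.72  1.36] w 85.2 F [0.7 0.7 0.1]
turn [-0.019  0.009 -0.007] then shift [ 0.0053  0.0206 -0.0069]
```

Request:
{"name": "play_rows", "arguments": {
  "series": [
    [0.0055,0.005,-0.007,-0.019,0.009,-0.007,0.085],
    [0,0.008,0,0,0,0,0.085],
    [0,0.007,0,0,0,0,0.085],
    [0,0,0,0,0,0,0.085]
  ]
}}

```text
clock: 4.0
position: [565.3, -188.1, 17.9]
ee_rot: [0.427, -0.561, 0.564, -0.43]
contact_force: [-0.0, -0.7, 0.1]
gripper_width: 84.9
```

```bash
python3 -c "
from h import *
go(563.5,-187.3,15,-1.84)"
```

```text
t 4.0 pos [ 565.3 -188.1   17.9] yaw -1.841 j [-0.05  0.56 -0.31  0.   -0.69  1.35] w 84.9 F [-0.  -0.7  0.1]
turn [-0.006 -0.001 -0.001] then shift [-0.0003  0.0029 -0.0019]
```

Good. Close in.

Request:
{"name": "play_rows", "arguments": {
  "series": [
    [0,0.002,-0.002,-0.005,0,0,0.06],
    [0,0,0,0,0,0,0.045],
    [0,0,0,0,0,0,0.036],
    [0,0,0,0,0,0,0.02],
    [0,0,0,0,0,0,0.02],
    [0,0,0,0,0,0,0.02],
    [0,0,0,0,0,0,0.02],
    [0,0,0,0,0,0,0.02]
  ]
}}

```text
clock: 4.8
position: [563.7, -187.5, 16.2]
ee_rot: [0.428, -0.562, 0.563, -0.429]
contact_force: [-0.8, -0.0, -0.5]
gripper_width: 32.4
```

```bash
python3 -c "
from h import *
go(563.5,-187.3,15,-1.84)"
```

```text
t 4.8 pos [ 563.7 -187.5   16.2] yaw -1.841 j [-0.05  0.56 -0.31 -0.   -0.69  1.35] w 32.4 F [-0.8 -0.  -0.5]
turn [-0.002 -0.001 -0.001] then shift [-0.0002  0.0012 -0.0002]
```

Request:
{"name": "play_rows", "arguments": {
  "series": [
    [0,-0.01,0,0,0,0,0.02],
    [0,-0.025,0,0,0,0,0.02],
    [0,-0.04,0,0,0,0,0.02],
    [0,-0.045,0,0,0,0,0.02],
    [0,-0.045,0,0,0,0,0.02],
    [0,-0.03,0,0,0,0,0.02],
    [0,0,0,0,0,0,0.02]
  ]
}}

```text
clock: 5.5
position: [562.3, -188.2, 221.6]
ee_rot: [-0.428, 0.563, -0.563, 0.428]
contact_force: [-0.7, 0.0, -0.4]
gripper_width: 32.1
```

```bash
python3 -c "
from h import *
go(445.5,357.5,200,-1.84)"
```

```text
t 5.5 pos [ 562.3 -188.2  221.6] yaw -1.841 j [-0.05  0.34 -0.09  0.   -1.14  1.35] w 32.1 F [-0.7  0.  -0.4]
turn [ 0.    -0.001  0.   ] then shift [-0.495   0.0216 -0.2577]
```

Request:
{"name": "play_rows", "arguments": {
  "series": [
    [-0.018,0,-0.0095,0,0,0,0.02],
    [-0.036,0,-0.0185,0,0,0,0.02],
    [-0.036,0,-0.0185,0,0,0,0.02],
    [-0.036,0,-0.0185,0,0,0,0.02],
    [-0.036,0,-0.0185,0,0,0,0.02],
    [-0.036,0,-0.0185,0,0,0,0.02],
    [-0.036,0,-0.0185,0,0,0,0.02],
    [-0.036,0,-0.0185,0,0,0,0.02],
    [-0.036,0,-0.0185,0,0,0,0.02],
    [-0.036,0,-0.0185,0,0,0,0.02]
  ]
}}

```text
clock: 6.5
position: [478.0, 196.6, 220.2]
ee_rot: [-0.426, 0.566, -0.565, 0.423]
contact_force: [0.3, 0.1, -1.1]
gripper_width: 32.4
```

Request:
{"name": "play_rows", "arguments": {
  "series": [
    [-0.036,0,-0.0185,0,0,0,0.02],
    [-0.036,0,-0.0185,0,0,0,0.02],
    [-0.036,0,-0.0185,0,0,0,0.02],
    [-0.018,0,-0.01,0,0,0,0.02],
    [-0.01,0,-0.005,0,0,0,0.02],
    [0,0,0,0,0,0,0.02],
    [0,0,0,0,0,0,0.02]
  ]
}}

```text
clock: 7.2
position: [441.4, 354.3, 216.8]
ee_rot: [-0.431, 0.565, -0.563, 0.422]
contact_force: [-0.3, -0.2, -0.9]
gripper_width: 32.3
```

```bash
python3 -c "
from h import *
go(445.5,357.5,100,-1.84)"
```

```text
t 7.2 pos [441.4 354.3 216.8] yaw -1.847 j [ 0.96  0.3  -0.15 -0.01 -1.13  0.34] w 32.3 F [-0.3 -0.2 -0.9]
turn [ 0.009 -0.007  0.008] then shift [-0.0042  0.1168  0.0031]
```

Request:
{"name": "play_rows", "arguments": {
  "series": [
    [-0.0042,0.02,0.003,0.009,-0.007,0.008,0.02],
    [0,0.035,0,0,0,0,0.02],
    [0,0.03,0,0,0,0,0.02],
    [0,0.02,0,0,0,0,0.02],
    [0,0,0,0,0,0,0.02]
  ]
}}

```text
clock: 7.7
position: [448.2, 351.1, 110.9]
ee_rot: [0.425, -0.564, 0.564, -0.428]
contact_force: [-0.1, 0.3, -0.5]
gripper_width: 32.1
```

```bash
cat >> h.py <<'E'
Rz=lambda a:np.array([[np.cos(a),-np.sin(a)],[np.sin(a),np.cos(a)]])
def box(c,yaw,w,h,z): return np.c_[np.array([(w,h),(w,-h),(-w,-h),(-w,h)])/2@Rz(yaw).T+c,np.full(4,z)]
def circ(c,r,z): a=np.linspace(0,6.28,17); return np.c_[c[0]+r*np.cos(a),c[1]+r*np.sin(a),0*a+z]
def over(d,Ps,fn,k=1.5):
    im=cv2.resize(d["color"][:,:,::-1].copy(),None,fx=k,fy=k,interpolation=cv2.INTER_CUBIC)
    for P in Ps:
        for u in proj(d,P): cv2.circle(im,tuple(int(v) for v in (u+.5)*k),2,(0,0,255),-1)
    cv2.imwrite(fn,im)
E
python3 -c "
from h import *
go(445.5,357.5,40,-1.84)
over(cam('wrist'),[box((478.7,348.3),-.27,141,118,24),box((686,127.5),-.21,95,26,50),circ((458,121),15,104)],'pics/w3.png')"
```

```text
t 7.7 pos [448.2 351.1 110.9] yaw -1.848 j [ 0.95  0.4  -0.29  0.   -0.87  0.34] w 32.1 F [-0.1  0.3 -0.5]
turn [-0.002 -0.008 -0.003] then shift [-0.0055  0.0709 -0.0043]
```

View pics/w3.png

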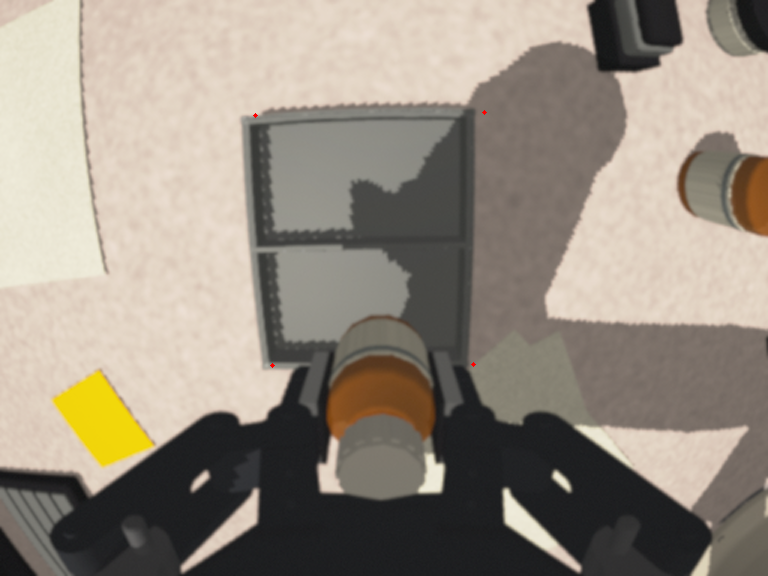

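```bash
python3 -c "
from h import *
d=cam('wrist')
P=onz(d,np.array([(243,118),(477,107),(470,366),(263,369)])/1.5-.5,24)[:,:2]
print(P.round(1),P.mean(0),np.linalg.norm(P-np.roll(P,-1,0),axis=1))
for a,b in((3,0),(2,1)): v=P[b]-P[a];print(np.arctan2(v[1],v[0]))
for a,b in((1,0),(2,3)): v=P[b]-P[a];print(np.arctan2(-v[0],v[1]))
"
```

```text
[[564.6 394.7]
 [535.5 276.6]
 [395.3 313.4]
 [425.8 432. ]] [480.28982197 354.17740512] [121.6895517  144.97404691 122.49446962 143.64113199]
-0.262458220613736
-0.2567627514545754
-0.24141042557869782
-0.25241234043559596
```

Request:
{"name": "play_rows", "arguments": {
  "series": [
    [-0.0075,0.01,-0.003,0,0,0,0.02],
    [0,0.025,0,0,0,0,0.02],
    [0,0.025,0,0,0,0,0.02],
    [0,0.015,0,0,0,0,0.02],
    [0,0,0,0,0,0,0.02],
    [0,0,0,0,0,0,0.02]
  ]
}}

```text
clock: 8.4
position: [454.9, 368.7, 44.7]
ee_rot: [-0.416, 0.566, -0.562, 0.437]
contact_force: [-0.2, 0.6, -0.8]
gripper_width: 32.3
```

```bash
python3 -c "
from h import *
go(447,360,20,-1.84)"
```

```text
t 8.4 pos [454.9 368.7  44.7] yaw -1.846 j [ 0.96  0.5  -0.34  0.01 -0.7   0.33] w 32.3 F [-0.2  0.6 -0.8]
turn [-0.014 -0.006 -0.027] then shift [ 0.0105  0.0247 -0.0053]
```

Request:
{"name": "play_rows", "arguments": {
  "series": [
    [0.0105,0.0,-0.005,-0.014,-0.006,-0.027,0.02],
    [0,0,0,0,0,0,0.02],
    [0,0.008,0,0,0,0,0.02],
    [0,0.008,0,0,0,0,0.02],
    [0,0.003,0,0,0,0,0.02],
    [0,0,0,0,0,0,0.02]
  ]
}}

```text
clock: 9.0
position: [448.1, 361.5, 27.8]
ee_rot: [-0.427, 0.563, -0.562, 0.43]
contact_force: [-1.3, 0.2, -0.6]
gripper_width: 32.3
```

```bash
python3 -c "
from h import *
go(447,360,19.5,-1.84)"
```

```text
t 9.0 pos [448.1 361.5  27.8] yaw -1.839 j [ 0.96  0.52 -0.35  0.   -0.69  0.34] w 32.3 F [-1.3  0.2 -0.6]
turn [-0.002  0.001 -0.005] then shift [ 0.0017  0.0083 -0.0006]
```

Request:
{"name": "play_rows", "arguments": {
  "series": [
    [0.0015,0.003,0,0,0,-0.005,0.02],
    [0,0.003,0,0,0,0,0.02],
    [0,0.002,0,0,0,0,0.02],
    [0,0.001,0,0,0,0,0.02],
    [0,0,0,0,0,0,0.02]
  ]
}}

```text
clock: 9.5
position: [448.0, 360.3, 19.5]
ee_rot: [0.429, -0.561, 0.563, -0.429]
contact_force: [-0.2, 0.6, -0.2]
gripper_width: 32.4
```

```bash
python3 -c "
from h import *
go(447,360,19.5,-1.84)"
```

```text
t 9.5 pos [448.  360.3  19.5] yaw -1.838 j [ 0.96  0.54 -0.36  0.   -0.67  0.34] w 32.4 F [-0.2  0.6 -0.2]
turn [-0.002  0.002  0.001] then shift [ 0.0005  0.     -0.0009]
```

Request:
{"name": "play_rows", "arguments": {
  "series": [
    [0,0.001,0,0,0,0,0.02],
    [0,0.001,0,0,0,0,0.02],
    [0,0,0,0,0,0,0.034],
    [0,0,0,0,0,0,0.037],
    [0,0,0,0,0,0,0.045],
    [0,0,0,0,0,0,0.055],
    [0,0,0,0,0,0,0.055]
  ]
}}

```text
clock: 10.2
position: [448.5, 360.7, 18.8]
ee_rot: [0.428, -0.561, 0.563, -0.43]
contact_force: [-0.0, 0.2, -0.3]
gripper_width: 55.0
```

```bash
python3 -c "
from h import *
go(447,360,200,-1.84)"
```

```text
t 10.2 pos [448.5 360.7  18.8] yaw -1.837 j [ 0.96  0.54 -0.36  0.01 -0.67  0.34] w 55.0 F [-0.   0.2 -0.3]
turn [-0.003  0.003 -0.   ] then shift [ 0.001  -0.1812 -0.0013]
```

Request:
{"name": "play_rows", "arguments": {
  "series": [
    [0,-0.015,0,0,0,0,0.055],
    [0,-0.02,0,0,0,0,0.055],
    [0,-0.03,0,0,0,0,0.055],
    [0,-0.035,0,0,0,0,0.06],
    [0,-0.04,0,0,0,0,0.085],
    [0,-0.04,0,0,0,0,0.085],
    [0,-0.02,0,0,0,0,0.085],
    [0,0,0,0,0,0,0.085]
  ]
}}

```text
clock: 11.0
position: [447.6, 359.9, 224.2]
ee_rot: [0.43, -0.561, 0.564, -0.428]
contact_force: [0.2, 0.2, 0.5]
gripper_width: 84.9
```

```bash
python3 -c "
from h import *
go(686,127.5,180,-1.78)"
```

```text
t 11.0 pos [447.6 359.9 224.2] yaw -1.838 j [ 0.96  0.31 -0.13  0.   -1.14  0.34] w 84.9 F [0.2 0.2 0.5]
turn [-0.002 -0.058  0.005] then shift [0.1779 0.0442 0.2814]
```

Request:
{"name": "play_rows", "arguments": {
  "series": [
    [0,0,0,0,-0.058,0,0.085],
    [0.0254,0.003,0.0402,0,0,0,0.085],
    [0.0254,0.004,0.0402,0,0,0,0.085],
    [0.0254,0.004,0.0402,0,0,0,0.085],
    [0.0254,0.004,0.0402,0,0,0,0.085],
    [0.0254,0.004,0.0402,0,0,0,0.085],
    [0.0254,0.004,0.0402,0,0,0,0.085],
    [0.0254,0.004,0.0402,0,0,0,0.085],
    [0,0,0,0,0,0,0.085],
    [0,0,0,0,0,0,0.085]
  ]
}}

```text
clock: 12.0
position: [690.2, 119.1, 179.9]
ee_rot: [-0.454, 0.55, -0.547, 0.439]
contact_force: [-0.3, 0.7, -0.3]
gripper_width: 84.9
```

```bash
python3 -c "
from h import *
go(686,127.5,120,-1.78)
over(cam('wrist'),[box((686,127.5),-.21,95,26,50)],'pics/w4.png')"
```

```text
t 12.0 pos [690.2 119.1 179.9] yaw -1.774 j [ 0.4   0.56  0.16  0.   -1.2   0.96] w 84.9 F [-0.3  0.7 -0.3]
turn [0.017 0.006 0.014] then shift [-0.0074  0.0599 -0.0059]
```

View pics/w4.png

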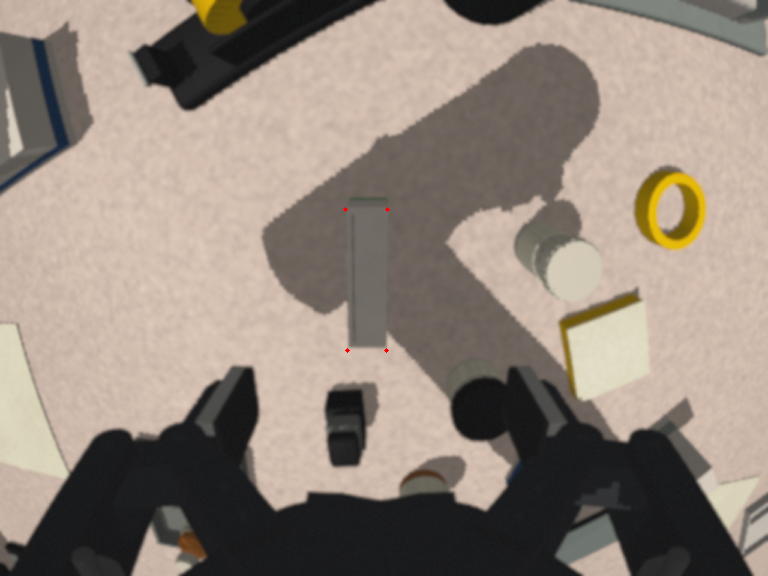

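Request:
{"name": "play_rows", "arguments": {
  "series": [
    [-0.0074,0.01,-0.006,0.017,0.006,0.014,0.085],
    [0,0.03,0,0,0,0,0.085],
    [0,0.03,0,0,0,0,0.085],
    [0,0.02,0,0,0,0,0.085],
    [0,0.01,0,0,0,0,0.085],
    [0,0,0,0,0,0,0.085],
    [0,0,0,0,0,0,0.085]
  ]
}}

```text
clock: 12.75
position: [680.4, 135.2, 77.3]
ee_rot: [-0.448, 0.547, -0.547, 0.448]
contact_force: [0.1, 0.6, 1.4]
gripper_width: 84.7
```

```bash
python3 -c "
from h import *
go(686,127.5,22,-1.78)"
```

```text
t 12.8 pos [680.4 135.2  77.3] yaw -1.769 j [ 0.43  0.63  0.01 -0.   -0.95  0.94] w 84.7 F [0.1 0.6 1.4]
turn [-0.     0.011 -0.001] then shift [0.0064 0.0553 0.0071]
```

Request:
{"name": "play_rows", "arguments": {
  "series": [
    [0.006,0,0.007,0,0.011,0,0.085],
    [0,0,0,0,0,0,0.085],
    [0,0.015,0,0,0,0,0.085],
    [0,0.015,0,0,0,0,0.085],
    [0,0.01,0,0,0,0,0.085],
    [0,0.005,0,0,0,0,0.085],
    [0,0,0,0,0,0,0.085],
    [0,0,0,0,0,0,0.085]
  ]
}}

```text
clock: 13.55
position: [688.2, 127.8, 31.2]
ee_rot: [0.443, -0.549, 0.55, -0.447]
contact_force: [0.2, 0.5, 0.0]
gripper_width: 84.8
```

```bash
python3 -c "
from h import *
go(686,127.5,22,-1.78)"
```

```text
t 13.6 pos [688.2 127.8  31.2] yaw -1.781 j [ 0.41  0.68 -0.01 -0.   -0.87  0.95] w 84.8 F [0.2 0.5 0. ]
turn [-0.004 -0.001 -0.003] then shift [ 0.0008  0.0092 -0.0021]
```

Request:
{"name": "play_rows", "arguments": {
  "series": [
    [0.001,0.005,-0.002,0,0,0,0.085],
    [0,0.004,0,0,0,0,0.06],
    [0,0,0,0,0,0,0.04],
    [0,0,0,0,0,0,0.03],
    [0,0,0,0,0,0,0.015],
    [0,0,0,0,0,0,0.015],
    [0,0,0,0,0,0,0.015],
    [0,0,0,0,0,0,0.015],
    [0,0,0,0,0,0,0.015]
  ]
}}

```text
clock: 14.45
position: [686.8, 127.8, 23.2]
ee_rot: [0.442, -0.549, 0.55, -0.448]
contact_force: [0.5, 0.1, -0.0]
gripper_width: 24.8
```

```bash
python3 -c "
from h import *
go(686,127.5,22,-1.78)"
```

```text
t 14.4 pos [686.8 127.8  23.2] yaw -1.781 j [ 0.41  0.69 -0.03 -0.   -0.85  0.95] w 24.8 F [ 0.5  0.1 -0. ]
turn [-0.007 -0.001 -0.005] then shift [ 0.0005  0.0012 -0.0008]
```

Request:
{"name": "play_rows", "arguments": {
  "series": [
    [0,-0.01,0,0,0,0,0.015],
    [0,-0.02,0,0,0,0,0.015],
    [0,-0.035,0,0,0,0,0.015],
    [0,-0.04,0,0,0,0,0.015],
    [0,-0.035,0,0,0,0,0.015],
    [0,-0.02,0,0,0,0,0.015],
    [0,0,0,0,0,0,0.015]
  ]
}}

```text
clock: 15.15
position: [685.3, 126.5, 191.8]
ee_rot: [0.442, -0.549, 0.551, -0.447]
contact_force: [0.3, -0.2, 0.0]
gripper_width: 25.0
```

Request:
{"name": "play_rows", "arguments": {
  "series": [
    [0,0,0,0,0.08,0,0.015],
    [0,0,0,0,0.14,0,0.015],
    [0,0,0,0,0.14,0,0.015],
    [0,0,0,0,0.14,0,0.015],
    [0,0,0,0,0.14,0,0.015],
    [0,0,0,0,0.14,0,0.015],
    [0,0,0,0,0.14,0,0.015],
    [0,0,0,0,0.14,0,0.015],
    [0,0,0,0,0.14,0,0.015],
    [0,0,0,0,0.14,0,0.015]
  ]
}}

```text
clock: 16.15
position: [678.5, 125.1, 179.5]
ee_rot: [-0.009, -0.707, 0.707, 0.017]
contact_force: [-0.6, 0.7, -1.1]
gripper_width: 25.2
```

```bash
python3 -c "
from h import *
go(513.3,343,180,2.88)"
```

```text
t 16.1 pos [678.5 125.1 179.5] yaw 3.105 j [ 0.41  0.54  0.13 -0.   -1.17 -0.45] w 25.2 F [-0.6  0.7 -1.1]
turn [-0.002  0.225  0.012] then shift [ 0.2159 -0.0005 -0.1678]
```

Request:
{"name": "play_rows", "arguments": {
  "series": [
    [0,0,0,0,0.12,0,0.015],
    [0,0,0,0,0.1,0,0.015],
    [0.018,0,-0.014,0,0,0,0.015],
    [0.036,0,-0.028,0,0,0,0.015],
    [0.036,0,-0.028,0,0,0,0.015],
    [0.036,0,-0.028,0,0,0,0.015],
    [0.036,0,-0.028,0,0,0,0.015],
    [0.03,0,-0.023,0,0,0,0.015],
    [0.015,0,-0.012,0,0,0,0.015],
    [0,0,0,0,0,0,0.015]
  ]
}}

```text
clock: 17.15
position: [510.2, 338.4, 166.3]
ee_rot: [-0.086, -0.695, 0.706, 0.109]
contact_force: [0.2, 0.5, -1.0]
gripper_width: 24.9
```

```bash
python3 -c "
from h import *
go(513.3,343,60,2.88)"
```

```text
t 17.1 pos [510.2 338.4 166.3] yaw 2.866 j [ 0.84  0.43 -0.08 -0.02 -1.09 -1.11] w 24.9 F [ 0.2  0.5 -1. ]
turn [-0.019 -0.014  0.03 ] then shift [-0.0018  0.1063 -0.0052]
```

Request:
{"name": "play_rows", "arguments": {
  "series": [
    [-0.002,0,-0.005,-0.019,-0.014,0.03,0.015],
    [0,0,0,0,0,0,0.015],
    [0,0.02,0,0,0,0,0.015],
    [0,0.03,0,0,0,0,0.015],
    [0,0.025,0,0,0,0,0.015],
    [0,0.01,0,0,0,0,0.015],
    [0,0,0,0,0,0,0.015],
    [0,0,0,0,0,0,0.015]
  ]
}}

```text
clock: 17.95
position: [514.9, 337.0, 75.8]
ee_rot: [-0.093, -0.699, 0.703, 0.096]
contact_force: [0.5, -0.3, -0.4]
gripper_width: 25.3
```

```bash
python3 -c "
from h import *
go(513.3,343,27,2.88)
over(cam('wrist'),[box((480,352),-.26,141,118,24),circ((448.3,360.5),11,77)],'pics/w5.png')"
```

```text
t 17.9 pos [514.9 337.   75.8] yaw 2.874 j [ 0.84  0.52 -0.2  -0.   -0.86 -1.11] w 25.3 F [ 0.5 -0.3 -0.4]
turn [-0.006 -0.006  0.004] then shift [ 0.0031  0.0488 -0.0054]
```

View pics/w5.png

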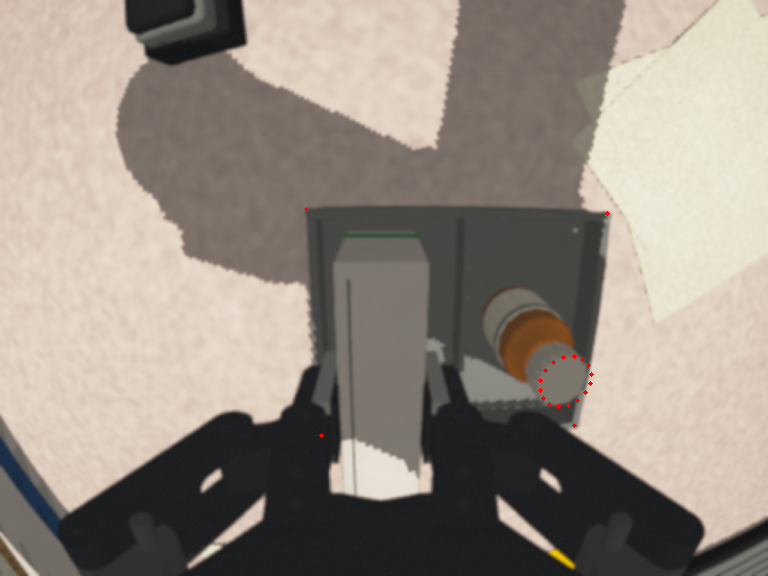

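Request:
{"name": "play_rows", "arguments": {
  "series": [
    [0.003,0,-0.005,-0.006,-0.006,0.004,0.015],
    [0,0,0,0,0,0,0.015],
    [0,0.012,0,0,0,0,0.015],
    [0,0.012,0,0,0,0,0.015],
    [0,0.006,0,0,0,0,0.015],
    [0,0,0,0,0,0,0.015],
    [0,0,0,0,0,0,0.015]
  ]
}}

```text
clock: 18.7
position: [514.5, 344.8, 46.5]
ee_rot: [0.093, 0.703, -0.699, -0.09]
contact_force: [0.6, 0.5, -0.7]
gripper_width: 24.9
```

```bash
python3 -c "
from h import *
go(513.3,343,26.5,2.88)"
```

```text
t 18.7 pos [514.5 344.8  46.5] yaw 2.881 j [ 0.85  0.55 -0.23  0.   -0.78 -1.11] w 24.9 F [ 0.6  0.5 -0.7]
turn [ 0.006  0.001 -0.004] then shift [0.0007 0.02   0.002 ]
```

Request:
{"name": "play_rows", "arguments": {
  "series": [
    [0,0.006,0.002,0.006,0,-0.004,0.015],
    [0,0.006,0,0,0,0,0.015],
    [0,0.004,0,0,0,0,0.015],
    [0,0.002,0,0,0,0,0.015],
    [0,0,0,0,0,0,0.015],
    [0,0,0,0,0,0,0.015]
  ]
}}

```text
clock: 19.3
position: [514.3, 342.8, 27.0]
ee_rot: [-0.092, -0.701, 0.701, 0.092]
contact_force: [0.2, -0.3, -0.5]
gripper_width: 24.9
```

```bash
python3 -c "
from h import *
go(513.3,343,26,2.88)"
```

```text
t 19.3 pos [514.3 342.8  27. ] yaw 2.881 j [ 0.85  0.58 -0.24 -0.   -0.75 -1.11] w 24.9 F [ 0.2 -0.3 -0.5]
turn [-0.001  0.001  0.001] then shift [0.001 0.001 0.   ]
```

Request:
{"name": "play_rows", "arguments": {
  "series": [
    [0,0.001,0,0,0,0,0.015],
    [0,0.0005,0,0,0,0,0.015],
    [0,0,0,0,0,0,0.026],
    [0,0,0,0,0,0,0.029],
    [0,0,0,0,0,0,0.035],
    [0,0,0,0,0,0,0.045],
    [0,0,0,0,0,0,0.045]
  ]
}}

```text
clock: 20.0
position: [514.9, 343.4, 26.7]
ee_rot: [0.092, 0.702, -0.701, -0.091]
contact_force: [0.9, 0.4, -0.2]
gripper_width: 45.0
```

Request:
{"name": "play_rows", "arguments": {
  "series": [
    [0,-0.01,0,0,0,0,0.045],
    [0,-0.015,0,0,0,0,0.045],
    [0,-0.025,0,0,0,0,0.045],
    [0,-0.035,0,0,0,0,0.06],
    [0,-0.04,0,0,0,0,0.085],
    [0,-0.04,0,0,0,0,0.085],
    [0,-0.02,0,0,0,0,0.085],
    [0,0,0,0,0,0,0.085]
  ]
}}

```text
clock: 20.8
position: [514.9, 342.6, 223.6]
ee_rot: [0.093, 0.702, -0.701, -0.091]
contact_force: [-0.3, -0.1, -0.0]
gripper_width: 85.3
```

```bash
python3 -c "
from h import *
go(564.6,61.7,180,1.776)"
```

```text
t 20.8 pos [514.9 342.6 223.6] yaw 2.882 j [ 0.85  0.38 -0.02  0.   -1.17 -1.11] w 85.3 F [-0.3 -0.1 -0. ]
turn [ 3.000e-03  1.106e+00 -1.000e-03] then shift [-0.2851  0.0436  0.0086]
```

Request:
{"name": "play_rows", "arguments": {
  "series": [
    [0,0,0,0,0.14,0,0.085],
    [0,0,0,0,0.145,0,0.085],
    [0,0,0,0,0.145,0,0.085],
    [0,0,0,0,0.145,0,0.085],
    [0,0,0,0,0.145,0,0.085],
    [0,0,0,0,0.145,0,0.085],
    [0,0,0,0,0.145,0,0.085],
    [0,0,0,0,0.1,0,0.085],
    [-0.04,0,0,0,0,0,0.085],
    [-0.04,0.005,0,0,0,0,0.085]
  ]
}}

```text
clock: 21.8
position: [523.1, 262.5, 211.7]
ee_rot: [-0.456, -0.537, 0.542, 0.458]
contact_force: [0.3, 0.6, 0.2]
gripper_width: 85.3
```

Request:
{"name": "play_rows", "arguments": {
  "series": [
    [-0.04,0.005,0.002,0,0,0,0.085],
    [-0.04,0.005,0.002,0,0,0,0.085],
    [-0.04,0.005,0.002,0,0,0,0.085],
    [-0.04,0.005,0.002,0,0,0,0.085],
    [-0.03,0.005,0,0,0,0,0.085],
    [-0.01,0.005,0,0,0,0,0.085],
    [0,0,0,0,0,0,0.085],
    [0,0,0,0,0,0,0.085]
  ]
}}

```text
clock: 22.6
position: [542.5, 51.2, 174.5]
ee_rot: [-0.455, -0.532, 0.545, 0.462]
contact_force: [0.7, 0.1, -0.1]
gripper_width: 85.3
```

```bash
python3 -c "
from h import *
go(564.6,61.7,110,1.776)
over(cam('wrist'),[circ((564.6,61.7),25,52),circ((458.2,121),15,104),box((442.4,-130.2),.476,38,38,92)],'pics/w6.png')"
```

```text
t 22.6 pos [542.5  51.2 174.5] yaw 1.731 j [ 0.39  0.31 -0.26  0.   -1.02 -1.8 ] w 85.3 F [ 0.7  0.1 -0.1]
turn [-0.021 -0.045 -0.005] then shift [ 0.0058  0.0645 -0.0238]
```

View pics/w6.png

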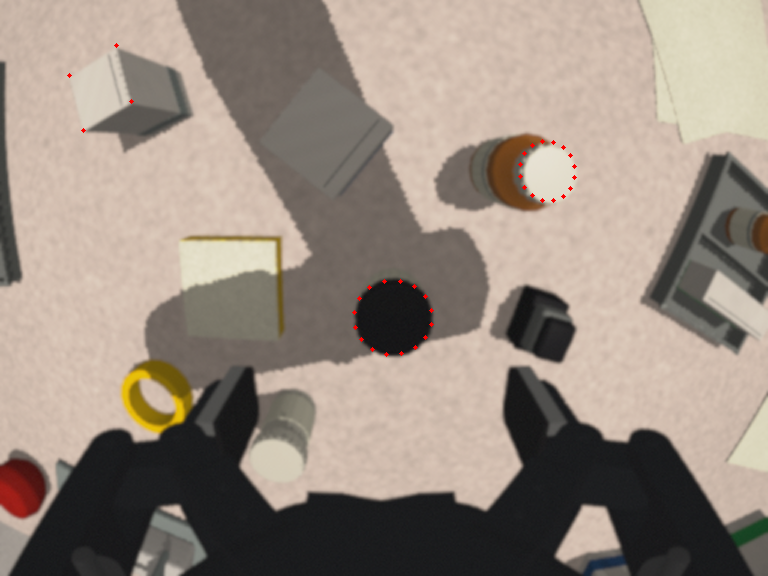

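Request:
{"name": "play_rows", "arguments": {
  "series": [
    [0.006,0,-0.024,-0.021,-0.045,-0.005,0.085],
    [0,0,0,0,0,0,0.085],
    [0,0,0,0,0,0,0.085],
    [0,0.025,0,0,0,0,0.085],
    [0,0.035,0,0,0,0,0.085],
    [0,0.025,0,0,0,0,0.085],
    [0,0.01,0,0,0,0,0.085],
    [0,0,0,0,0,0,0.085],
    [0,0,0,0,0,0,0.085]
  ]
}}

```text
clock: 23.55
position: [565.9, 69.7, 80.1]
ee_rot: [0.444, 0.553, -0.549, -0.442]
contact_force: [0.3, 0.3, -0.1]
gripper_width: 84.9
```

```bash
python3 -c "
from h import *
go(564.6,61.7,26,1.776)"
```

```text
t 23.6 pos [565.9  69.7  80.1] yaw 1.788 j [ 0.41  0.44 -0.33 -0.   -0.8  -1.76] w 84.9 F [ 0.3  0.3 -0.1]
turn [0.007 0.012 0.001] then shift [-0.0076  0.0541  0.0029]
```

Request:
{"name": "play_rows", "arguments": {
  "series": [
    [-0.0075,0,0.003,0.007,0.012,0,0.085],
    [0,0,0,0,0,0,0.085],
    [0,0.015,0,0,0,0,0.085],
    [0,0.015,0,0,0,0,0.085],
    [0,0.013,0,0,0,0,0.085],
    [0,0.007,0,0,0,0,0.085],
    [0,0,0,0,0,0,0.085],
    [0,0,0,0,0,0,0.085]
  ]
}}

```text
clock: 24.35
position: [570.1, 62.0, 36.1]
ee_rot: [0.449, 0.553, -0.543, -0.444]
contact_force: [0.9, 0.4, -0.1]
gripper_width: 84.9
```

```bash
python3 -c "
from h import *
go(564.6,61.7,26,1.776)"
```

```text
t 24.4 pos [570.1  62.   36.1] yaw 1.774 j [ 0.39  0.5  -0.36 -0.   -0.69 -1.76] w 84.9 F [ 0.9  0.4 -0.1]
turn [ 0.015 -0.002  0.003] then shift [0.0008 0.0101 0.0054]
```

Request:
{"name": "play_rows", "arguments": {
  "series": [
    [0.001,0.005,0.0055,0.015,0,0.003,0.085],
    [0,0.004,0,0,0,0,0.075],
    [0,0,0,0,0,0,0.062],
    [0,0,0,0,0,0,0.054],
    [0,0,0,0,0,0,0.04],
    [0,0,0,0,0,0,0.038],
    [0,0,0,0,0,0,0.038],
    [0,0,0,0,0,0,0.038]
  ]
}}

```text
clock: 25.15
position: [565.1, 62.4, 28.1]
ee_rot: [0.447, 0.549, -0.548, -0.446]
contact_force: [-0.3, 0.6, 0.5]
gripper_width: 48.3
```

```bash
python3 -c "
from h import *
go(564.6,61.7,26,1.776)"
```

```text
t 25.1 pos [565.1  62.4  28.1] yaw 1.774 j [ 0.4   0.51 -0.37  0.   -0.68 -1.76] w 48.3 F [-0.3  0.6  0.5]
turn [ 0.002 -0.002  0.   ] then shift [-0.0006  0.0021  0.0006]
```

Gripped at TCP 28. Lift and carry to tray3's middle bay.

Request:
{"name": "play_rows", "arguments": {
  "series": [
    [0,-0.01,0,0,0,0,0.038],
    [0,-0.02,0,0,0,0,0.038],
    [0,-0.035,0,0,0,0,0.038],
    [0,-0.04,0,0,0,0,0.038],
    [0,-0.035,0,0,0,0,0.038],
    [0,-0.02,0,0,0,0,0.038],
    [0,0,0,0,0,0,0.038]
  ]
}}

```text
clock: 25.85
position: [564.0, 61.5, 196.7]
ee_rot: [-0.447, -0.548, 0.548, 0.447]
contact_force: [0.5, 0.7, -1.1]
gripper_width: 48.4
```

```bash
python3 -c "
from h import *
go(507.8,-339.3,190,1.776)"
```

```text
t 25.9 pos [564.   61.5 196.7] yaw 1.774 j [ 0.39  0.31 -0.19  0.   -1.07 -1.76] w 48.4 F [ 0.5  0.7 -1.1]
turn [-0.    -0.002 -0.001] then shift [-0.381   0.0067  0.1367]
```

Request:
{"name": "play_rows", "arguments": {
  "series": [
    [-0.019,0,0.007,0,0,0,0.038],
    [-0.037,0,0.0133,0,0,0,0.038],
    [-0.037,0,0.0133,0,0,0,0.038],
    [-0.037,0,0.0133,0,0,0,0.038],
    [-0.037,0,0.0133,0,0,0,0.038],
    [-0.037,0,0.0133,0,0,0,0.038],
    [-0.037,0,0.0133,0,0,0,0.038],
    [-0.037,0,0.0133,0,0,0,0.038],
    [-0.037,0,0.0133,0,0,0,0.038],
    [-0.03,0,0.01,0,0,0,0.038]
  ]
}}

```text
clock: 26.85
position: [505.7, -309.1, 187.2]
ee_rot: [-0.44, -0.548, 0.551, 0.45]
contact_force: [0.6, 0.3, -0.1]
gripper_width: 48.2
```

Request:
{"name": "play_rows", "arguments": {
  "series": [
    [-0.015,0,0.005,0,0,0,0.038],
    [-0.006,0,0.002,0,0,0,0.038],
    [0,0,0,0,0,0,0.038],
    [0,0,0,0,0,0,0.038]
  ]
}}

```text
clock: 27.25
position: [499.3, -334.2, 182.0]
ee_rot: [-0.438, -0.546, 0.55, 0.455]
contact_force: [-0.7, 1.5, 0.0]
gripper_width: 48.3
```

```bash
python3 -c "
from h import *
go(507.8,-339.3,80,1.776)"
```

```text
t 27.2 pos [ 499.3 -334.2  182. ] yaw 1.774 j [-0.32  0.39 -0.11 -0.   -1.09 -1.04] w 48.3 F [-0.7  1.5  0. ]
turn [-0.02  -0.002  0.014] then shift [-0.0068  0.102  -0.0073]
```

Request:
{"name": "play_rows", "arguments": {
  "series": [
    [-0.007,0,-0.007,-0.02,0,0.014,0.038],
    [0,0,0,0,0,0,0.038],
    [0,0.02,0,0,0,0,0.038],
    [0,0.03,0,0,0,0,0.038],
    [0,0.025,0,0,0,0,0.038],
    [0,0.01,0,0,0,0,0.038],
    [0,0,0,0,0,0,0.038],
    [0,0,0,0,0,0,0.038]
  ]
}}

```text
clock: 28.05
position: [513.4, -335.6, 97.9]
ee_rot: [0.448, 0.551, -0.549, -0.441]
contact_force: [-0.0, 0.0, -0.7]
gripper_width: 48.3
```

```bash
python3 -c "
from h import *
go(507.8,-339.3,50,1.776)
over(cam('wrist'),[box((507.8,-339.3),.205,210,72,24),box((507.8,-339.3),.205,69,66,24)],'pics/w7.png')"
```

```text
t 28.1 pos [ 513.4 -335.6   97.9] yaw 1.784 j [-0.32  0.48 -0.2   0.   -0.88 -1.04] w 48.3 F [-0.   0.  -0.7]
turn [ 0.009  0.008 -0.006] then shift [-0.0025  0.0479  0.0062]
```

View pics/w7.png

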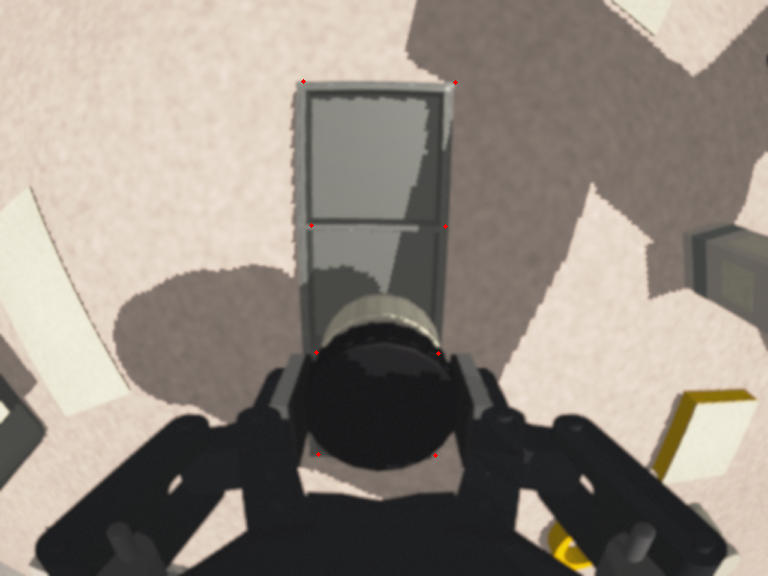

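Request:
{"name": "play_rows", "arguments": {
  "series": [
    [-0.0025,0,0.006,0.009,0.008,-0.006,0.038],
    [0,0,0,0,0,0,0.038],
    [0,0.012,0,0,0,0,0.038],
    [0,0.015,0,0,0,0,0.038],
    [0,0.01,0,0,0,0,0.038],
    [0,0,0,0,0,0,0.038],
    [0,0,0,0,0,0,0.038]
  ]
}}

```text
clock: 28.8
position: [509.8, -341.1, 62.8]
ee_rot: [0.449, 0.549, -0.547, -0.444]
contact_force: [0.4, 0.4, -1.6]
gripper_width: 48.0
```

```bash
python3 -c "
from h import *
go(507.8,-339.3,31,1.776)"
```

```text
t 28.8 pos [ 509.8 -341.1   62.8] yaw 1.774 j [-0.33  0.52 -0.23  0.   -0.81 -1.04] w 48.0 F [ 0.4  0.4 -1.6]
turn [ 0.006 -0.002 -0.004] then shift [0.0022 0.0318 0.0016]
```

Request:
{"name": "play_rows", "arguments": {
  "series": [
    [0.002,0.005,0.0015,0.006,-0.002,-0.004,0.038],
    [0,0.007,0,0,0,0,0.038],
    [0,0.007,0,0,0,0,0.038],
    [0,0.005,0,0,0,0,0.038],
    [0,0.003,0,0,0,0,0.038],
    [0,0,0,0,0,0,0.038],
    [0,0,0,0,0,0,0.038]
  ]
}}

```text
clock: 29.5
position: [508.5, -339.5, 34.1]
ee_rot: [0.446, 0.549, -0.549, -0.446]
contact_force: [0.4, 0.7, -0.2]
gripper_width: 48.1
```

```bash
python3 -c "
from h import *
go(507.8,-339.3,31,1.776)"
```

```text
t 29.5 pos [ 508.5 -339.5   34.1] yaw 1.777 j [-0.32  0.56 -0.25  0.   -0.75 -1.04] w 48.1 F [ 0.4  0.7 -0.2]
turn [ 0.001  0.001 -0.001] then shift [0.0003 0.0031 0.0007]
```

Request:
{"name": "play_rows", "arguments": {
  "series": [
    [0,0.0015,0,0,0,0,0.038],
    [0,0.001,0,0,0,0,0.038],
    [0,0.001,0,0,0,0,0.038],
    [0,0,0,0,0,0,0.038]
  ]
}}

```text
clock: 29.9
position: [509.1, -339.8, 31.2]
ee_rot: [0.447, 0.549, -0.549, -0.445]
contact_force: [0.7, -1.2, -0.8]
gripper_width: 48.8
```

```bash
python3 -c "
from h import *
go(507.8,-339.3,31,1.776)"
```

```text
t 29.9 pos [ 509.1 -339.8   31.2] yaw 1.777 j [-0.32  0.57 -0.26  0.   -0.75 -1.04] w 48.8 F [ 0.7 -1.2 -0.8]
turn [ 0.002  0.001 -0.002] then shift [0.0007 0.0002 0.0012]
```

Request:
{"name": "play_rows", "arguments": {
  "series": [
    [0,0.0005,0,0,0,0,0.038],
    [0,0,0,0,0,0,0.05],
    [0,0,0,0,0,0,0.053],
    [0,0,0,0,0,0,0.06],
    [0,0,0,0,0,0,0.07],
    [0,0,0,0,0,0,0.07]
  ]
}}

```text
clock: 30.5
position: [509.8, -340.1, 31.6]
ee_rot: [0.447, 0.549, -0.549, -0.444]
contact_force: [0.5, -0.0, -0.1]
gripper_width: 70.1
```

Request:
{"name": "play_rows", "arguments": {
  "series": [
    [0,-0.01,0,0,0,0,0.07],
    [0,-0.015,0,0,0,0,0.07],
    [0,-0.025,0,0,0,0,0.07],
    [0,-0.035,0,0,0,0,0.085],
    [0,-0.04,0,0,0,0,0.085],
    [0,-0.04,0,0,0,0,0.085],
    [0,-0.02,0,0,0,0,0.085],
    [0,0,0,0,0,0,0.085]
  ]
}}

```text
clock: 31.3
position: [508.5, -340.1, 228.4]
ee_rot: [-0.448, -0.549, 0.549, 0.443]
contact_force: [0.3, 0.3, 0.0]
gripper_width: 85.3
```

```bash
python3 -c "
from h import *
go(442.4,-130.2,190,2.047)"
```

```text
t 31.3 pos [ 508.5 -340.1  228.4] yaw 1.778 j [-0.32  0.36 -0.04  0.   -1.17 -1.04] w 85.3 F [0.3 0.3 0. ]
turn [ 0.003 -0.269 -0.005] then shift [ 0.2169  0.0384 -0.0375]
```

Request:
{"name": "play_rows", "arguments": {
  "series": [
    [0,0,0,0,-0.135,0,0.085],
    [0,0,0,0,-0.13,0,0.085],
    [0.02,0.004,-0.004,0,0,0,0.085],
    [0.036,0.006,-0.006,0,0,0,0.085],
    [0.036,0.006,-0.006,0,0,0,0.085],
    [0.036,0.006,-0.006,0,0,0,0.085],
    [0.036,0.006,-0.006,0,0,0,0.085],
    [0.03,0.005,-0.005,0,0,0,0.085],
    [0.015,0,-0.004,0,0,0,0.085],
    [0,0,0,0,0,0,0.085]
  ]
}}

```text
clock: 32.3
position: [435.9, -130.8, 186.8]
ee_rot: [-0.366, -0.603, 0.606, 0.369]
contact_force: [-0.4, -0.4, 0.4]
gripper_width: 84.9
```

Request:
{"name": "play_rows", "arguments": {
  "series": [
    [0,0,0,0,0,0,0.085]
  ]
}}

```text
clock: 32.4
position: [435.5, -130.7, 186.4]
ee_rot: [-0.365, -0.603, 0.606, 0.369]
contact_force: [-0.5, -0.5, 0.5]
gripper_width: 85.0
```

```bash
python3 -c "
from h import *
go(442.4,-130.2,125,2.047)
over(cam('wrist'),[box((442.4,-130.2),.476,38,38,92),circ((509.5,-339.8),25,55)],'pics/w8.png')"
```

```text
t 32.4 pos [ 435.5 -130.7  186.4] yaw 2.051 j [ 0.07  0.14 -0.46  0.   -0.98 -1.16] w 85.0 F [-0.5 -0.5  0.5]
turn [-0.006  0.004  0.002] then shift [-0.0028  0.0614 -0.0063]
```

View pics/w8.png

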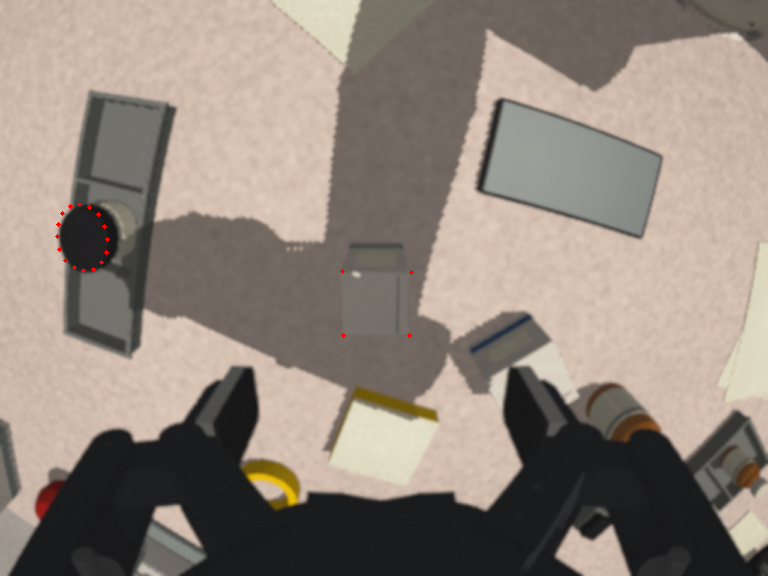

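Request:
{"name": "play_rows", "arguments": {
  "series": [
    [-0.003,0,-0.006,-0.006,0.004,0.002,0.085],
    [0,0,0,0,0,0,0.085],
    [0,0.02,0,0,0,0,0.085],
    [0,0.025,0,0,0,0,0.085],
    [0,0.015,0,0,0,0,0.085],
    [0,0,0,0,0,0,0.085],
    [0,0,0,0,0,0,0.085]
  ]
}}

```text
clock: 33.15
position: [446.2, -135.0, 124.9]
ee_rot: [0.372, 0.603, -0.602, -0.369]
contact_force: [0.3, 0.1, 0.8]
gripper_width: 85.1
```

```bash
python3 -c "
from h import *
go(442.4,-129.5,45,2.047)"
```

```text
t 33.1 pos [ 446.2 -135.   124.9] yaw 2.038 j [ 0.06  0.23 -0.52  0.   -0.81 -1.16] w 85.1 F [0.3 0.1 0.8]
turn [ 0.003 -0.009 -0.002] then shift [0.0066 0.0799 0.0009]
```

Request:
{"name": "play_rows", "arguments": {
  "series": [
    [0.0065,0,0.001,0.003,-0.009,-0.002,0.085],
    [0,0,0,0,0,0,0.085],
    [0,0.015,0,0,0,0,0.085],
    [0,0.025,0,0,0,0,0.085],
    [0,0.02,0,0,0,0,0.085],
    [0,0.01,0,0,0,0,0.085],
    [0,0,0,0,0,0,0.085],
    [0,0,0,0,0,0,0.085]
  ]
}}

```text
clock: 33.95
position: [448.6, -129.1, 59.9]
ee_rot: [0.372, 0.607, -0.602, -0.362]
contact_force: [0.1, 0.2, -0.0]
gripper_width: 85.1
```

```bash
python3 -c "
from h import *
go(442.4,-129.5,45,2.047)"
```

```text
t 34.0 pos [ 448.6 -129.1   59.9] yaw 2.05 j [ 0.07  0.33 -0.6   0.   -0.62 -1.16] w 85.1 F [ 0.1  0.2 -0. ]
turn [ 0.014  0.003 -0.008] then shift [0.0025 0.0149 0.0057]
```

Request:
{"name": "play_rows", "arguments": {
  "series": [
    [0.0025,0.004,0.006,0.014,0.003,-0.008,0.085],
    [0,0.007,0,0,0,0,0.085],
    [0,0.004,0,0,0,0,0.07],
    [0,0,0,0,0,0,0.055],
    [0,0,0,0,0,0,0.044],
    [0,0,0,0,0,0,0.04],
    [0,0,0,0,0,0,0.027],
    [0,0,0,0,0,0,0.027],
    [0,0,0,0,0,0,0.027],
    [0,0,0,0,0,0,0.027]
  ]
}}

```text
clock: 34.95
position: [443.7, -129.7, 46.3]
ee_rot: [0.369, 0.605, -0.603, -0.366]
contact_force: [-0.8, 0.4, -1.0]
gripper_width: 37.6
```

```bash
python3 -c "
from h import *
go(442.4,-129.5,180,2.047)"
```

```text
t 35.0 pos [ 443.7 -129.7   46.3] yaw 2.047 j [ 0.07  0.35 -0.62  0.   -0.6  -1.16] w 37.6 F [-0.8  0.4 -1. ]
turn [ 0.005  0.    -0.002] then shift [ 0.0007 -0.1337  0.001 ]
```

Request:
{"name": "play_rows", "arguments": {
  "series": [
    [0,-0.01,0,0,0,0,0.027],
    [0,-0.02,0,0,0,0,0.027],
    [0,-0.035,0,0,0,0,0.027],
    [0,-0.035,0,0,0,0,0.027],
    [0,-0.03,0,0,0,0,0.027],
    [0,-0.015,0,0,0,0,0.027],
    [0,0,0,0,0,0,0.027],
    [0,0,0,0,0.14,0,0.027],
    [0,0,0,0,0.13,0,0.027],
    [0,0,0,0,0,0,0.027]
  ]
}}

```text
clock: 35.95
position: [440.0, -129.6, 199.5]
ee_rot: [0.449, 0.548, -0.546, -0.448]
contact_force: [0.3, -0.3, -0.7]
gripper_width: 37.6
```

```bash
python3 -c "
from h import *
go(440.3,-353.3,180,1.776)"
```

```text
t 36.0 pos [ 440.  -129.6  199.5] yaw 1.767 j [ 0.07  0.13 -0.43 -0.   -1.01 -1.44] w 37.6 F [ 0.3 -0.3 -0.7]
turn [ 0.003 -0.009  0.   ] then shift [-0.219   0.0195  0.0453]
```

Request:
{"name": "play_rows", "arguments": {
  "series": [
    [-0.015,0,0.003,0,-0.009,0,0.027],
    [-0.036,0.002,0.0075,0,0,0,0.027],
    [-0.036,0.002,0.0075,0,0,0,0.027],
    [-0.036,0.002,0.0075,0,0,0,0.027],
    [-0.036,0.002,0.0075,0,0,0,0.027],
    [-0.03,0,0.006,0,0,0,0.027],
    [-0.02,0,0.004,0,0,0,0.027],
    [-0.008,0,0.002,0,0,0,0.027],
    [0,0,0,0,0,0,0.027],
    [0,0,0,0,0,0,0.027]
  ]
}}

```text
clock: 36.95
position: [438.1, -356.7, 181.4]
ee_rot: [-0.433, -0.555, 0.556, 0.443]
contact_force: [-0.3, 0.2, -0.5]
gripper_width: 37.2
```

```bash
python3 -c "
from h import *
go(440.3,-353.3,85,1.776)"
```

```text
t 37.0 pos [ 438.1 -356.7  181.4] yaw 1.806 j [-0.4   0.33 -0.2  -0.   -1.05 -0.94] w 37.2 F [-0.3  0.2 -0.5]
turn [-0.01   0.03   0.011] then shift [ 0.0029  0.0964 -0.0028]
```

Request:
{"name": "play_rows", "arguments": {
  "series": [
    [0.003,0,-0.003,-0.01,0.03,0.011,0.027],
    [0,0,0,0,0,0,0.027],
    [0,0.02,0,0,0,0,0.027],
    [0,0.03,0,0,0,0,0.027],
    [0,0.025,0,0,0,0,0.027],
    [0,0.01,0,0,0,0,0.027],
    [0,0,0,0,0,0,0.027],
    [0,0,0,0,0,0,0.027]
  ]
}}

```text
clock: 37.75
position: [443.2, -347.4, 97.8]
ee_rot: [0.443, 0.553, -0.552, -0.44]
contact_force: [0.1, 0.1, 0.7]
gripper_width: 37.2
```

```bash
python3 -c "
from h import *
go(440.3,-353.3,49.3,1.776)"
```

```text
t 37.8 pos [ 443.2 -347.4   97.8] yaw 1.793 j [-0.38  0.41 -0.32  0.   -0.83 -0.97] w 37.2 F [0.1 0.1 0.7]
turn [ 0.004  0.017 -0.003] then shift [-0.0052  0.0485  0.004 ]
```

Request:
{"name": "play_rows", "arguments": {
  "series": [
    [-0.005,0,0.004,0.004,0.017,-0.003,0.027],
    [0,0,0,0,0,0,0.027],
    [0,0.01,0,0,0,0,0.027],
    [0,0.012,0,0,0,0,0.027],
    [0,0.008,0,0,0,0,0.027],
    [0,0,0,0,0,0,0.027],
    [0,0,0,0,0,0,0.027]
  ]
}}

```text
clock: 38.45
position: [441.9, -354.7, 68.5]
ee_rot: [0.448, 0.549, -0.548, -0.444]
contact_force: [0.7, -0.4, -0.9]
gripper_width: 37.2
```

```bash
python3 -c "
from h import *
go(440.3,-353.3,49.3,1.776)"
```

```text
t 38.5 pos [ 441.9 -354.7   68.5] yaw 1.775 j [-0.39  0.45 -0.35  0.   -0.77 -0.98] w 37.2 F [ 0.7 -0.4 -0.9]
turn [ 0.005 -0.001 -0.003] then shift [0.0017 0.0192 0.0013]
```

Request:
{"name": "play_rows", "arguments": {
  "series": [
    [0.0015,0.005,0.001,0.005,0,-0.003,0.027],
    [0,0.006,0,0,0,0,0.027],
    [0,0.004,0,0,0,0,0.027],
    [0,0.002,0,0,0,0,0.027],
    [0,0,0,0,0,0,0.027],
    [0,0,0,0,0,0,0.027]
  ]
}}

```text
clock: 39.05
position: [440.9, -353.4, 50.1]
ee_rot: [-0.446, -0.548, 0.549, 0.446]
contact_force: [0.2, -0.3, -1.5]
gripper_width: 37.0
```

```bash
python3 -c "
from h import *
go(440.3,-353.3,49.3,1.776)"
```

```text
t 39.0 pos [ 440.9 -353.4   50.1] yaw 1.775 j [-0.39  0.48 -0.36  0.   -0.73 -0.98] w 37.0 F [ 0.2 -0.3 -1.5]
turn [-0.001 -0.001 -0.   ] then shift [0.0002 0.0008 0.0005]
```

Request:
{"name": "play_rows", "arguments": {
  "series": [
    [0,0.001,0,0,0,0,0.027],
    [0,0.0005,0,0,0,0,0.027],
    [0,0,0,0,0,0,0.038],
    [0,0,0,0,0,0,0.041],
    [0,0,0,0,0,0,0.05],
    [0,0,0,0,0,0,0.065],
    [0,0,0,0,0,0,0.065]
  ]
}}

```text
clock: 39.75
position: [441.8, -353.9, 49.9]
ee_rot: [-0.447, -0.548, 0.549, 0.445]
contact_force: [0.5, -0.2, 0.4]
gripper_width: 65.1
```

Request:
{"name": "play_rows", "arguments": {
  "series": [
    [0,-0.01,0,0,0,0,0.065],
    [0,-0.015,0,0,0,0,0.065],
    [0,-0.025,0,0,0,0,0.065],
    [0,-0.035,0,0,0,0,0.085],
    [0,-0.035,0,0,0,0,0.085],
    [0,-0.03,0,0,0,0,0.085],
    [0,-0.02,0,0,0,0,0.085],
    [0,0,0,0,0,0,0.085]
  ]
}}

```text
clock: 40.55
position: [441.1, -353.9, 231.4]
ee_rot: [-0.448, -0.548, 0.549, 0.444]
contact_force: [-0.0, 0.1, 0.8]
gripper_width: 85.2
```

```bash
python3 -c "
from h import *
go(458.2,121,215,1.776)"
```

```text
t 40.5 pos [ 441.1 -353.9  231.4] yaw 1.776 j [-0.39  0.28 -0.15  0.   -1.14 -0.98] w 85.2 F [-0.   0.1  0.8]
turn [ 0.002  0.    -0.005] then shift [ 0.4615  0.0164 -0.1135]
```

Request:
{"name": "play_rows", "arguments": {
  "series": [
    [0.02,0,-0.005,0,0,0,0.085],
    [0.04,0.001,-0.01,0,0,0,0.085],
    [0.04,0.001,-0.01,0,0,0,0.085],
    [0.04,0.001,-0.01,0,0,0,0.085],
    [0.04,0.001,-0.01,0,0,0,0.085],
    [0.04,0.001,-0.01,0,0,0,0.085],
    [0.04,0.001,-0.01,0,0,0,0.085],
    [0.04,0.001,-0.01,0,0,0,0.085],
    [0.04,0.001,-0.01,0,0,0,0.085],
    [0.04,0.001,-0.01,0,0,0,0.085]
  ]
}}

```text
clock: 41.55
position: [453.8, 47.2, 217.5]
ee_rot: [-0.45, -0.545, 0.547, 0.449]
contact_force: [1.0, -1.2, 0.1]
gripper_width: 85.2
```

Request:
{"name": "play_rows", "arguments": {
  "series": [
    [0.035,0,-0.008,0,0,0,0.085],
    [0.02,0,-0.005,0,0,0,0.085],
    [0.01,0,-0.002,0,0,0,0.085],
    [0,0,0,0,0,0,0.085],
    [0,0,0,0,0,0,0.085]
  ]
}}

```text
clock: 42.05
position: [453.3, 119.5, 215.0]
ee_rot: [-0.447, -0.545, 0.55, 0.447]
contact_force: [0.8, -0.4, -0.1]
gripper_width: 85.2
```

```bash
python3 -c "
from h import *
go(458.2,121,140,1.776)"
```

```text
t 42.0 pos [453.3 119.5 215. ] yaw 1.772 j [ 0.61  0.13 -0.38  0.   -1.06 -1.98] w 85.2 F [ 0.8 -0.4 -0.1]
turn [-0.006 -0.004 -0.004] then shift [ 0.0005  0.075  -0.0051]
```

Request:
{"name": "play_rows", "arguments": {
  "series": [
    [0.0005,0,-0.005,-0.006,-0.004,-0.004,0.085],
    [0,0,0,0,0,0,0.085],
    [0,0.02,0,0,0,0,0.085],
    [0,0.03,0,0,0,0,0.085],
    [0,0.02,0,0,0,0,0.085],
    [0,0,0,0,0,0,0.085],
    [0,0,0,0,0,0,0.085]
  ]
}}

```text
clock: 42.75
position: [460.4, 115.7, 144.9]
ee_rot: [0.45, 0.548, -0.545, -0.448]
contact_force: [-0.3, 0.1, -0.3]
gripper_width: 84.9
```

```bash
python3 -c "
from h import *
go(458.2,121,42,1.776)"
```

```text
t 42.8 pos [460.4 115.7 144.9] yaw 1.767 j [ 0.59  0.22 -0.48  0.   -0.87 -1.97] w 84.9 F [-0.3  0.1 -0.3]
turn [ 0.005 -0.009  0.001] then shift [0.0056 0.1029 0.0011]
```

Request:
{"name": "play_rows", "arguments": {
  "series": [
    [0.0055,0,0.001,0.005,-0.009,0.001,0.085],
    [0,0,0,0,0,0,0.085],
    [0,0.015,0,0,0,0,0.085],
    [0,0.025,0,0,0,0,0.085],
    [0,0.02,0,0,0,0,0.085],
    [0,0.01,0,0,0,0,0.085],
    [0,0,0,0,0,0,0.085],
    [0,0,0,0,0,0,0.085]
  ]
}}

```text
clock: 43.55
position: [464.7, 125.2, 81.4]
ee_rot: [0.448, 0.555, -0.543, -0.443]
contact_force: [0.2, -0.6, -0.2]
gripper_width: 84.8
```

```bash
python3 -c "
from h import *
go(458.2,121,42,1.776)"
```

```text
t 43.5 pos [464.7 125.2  81.4] yaw 1.779 j [ 0.6   0.31 -0.55  0.   -0.69 -1.97] w 84.8 F [ 0.2 -0.6 -0.2]
turn [0.018 0.003 0.005] then shift [-0.0028  0.0394  0.0072]
```

Request:
{"name": "play_rows", "arguments": {
  "series": [
    [-0.003,0,0.007,0.018,0.003,0.005,0.085],
    [0,0,0,0,0,0,0.085],
    [0,0.01,0,0,0,0,0.085],
    [0,0.015,0,0,0,0,0.085],
    [0,0.01,0,0,0,0,0.085],
    [0,0.003,0,0,0,0,0.085],
    [0,0,0,0,0,0,0.085]
  ]
}}

```text
clock: 44.25
position: [460.1, 121.7, 44.2]
ee_rot: [0.447, 0.551, -0.547, -0.446]
contact_force: [-0.3, 0.1, -0.1]
gripper_width: 85.3
```

```bash
python3 -c "
from h import *
go(458.2,121,42,1.776)"
```

```text
t 44.2 pos [460.1 121.7  44.2] yaw 1.776 j [ 0.6   0.37 -0.59 -0.   -0.61 -1.97] w 85.3 F [-0.3  0.1 -0.1]
turn [ 0.005 -0.     0.002] then shift [-0.0003  0.0022  0.002 ]
```

Request:
{"name": "play_rows", "arguments": {
  "series": [
    [0,0.004,0.002,0.005,0,0.002,0.085],
    [0,0.001,0,0,0,0,0.07],
    [0,0,0,0,0,0,0.058],
    [0,0,0,0,0,0,0.05],
    [0,0,0,0,0,0,0.035],
    [0,0,0,0,0,0,0.032],
    [0,0,0,0,0,0,0.032],
    [0,0,0,0,0,0,0.032]
  ]
}}

```text
clock: 45.05
position: [458.8, 121.8, 40.0]
ee_rot: [0.446, 0.549, -0.548, -0.446]
contact_force: [0.4, 0.4, -0.3]
gripper_width: 44.2
```

```bash
python3 -c "
from h import *
go(458.2,121,200,1.776)"
```

```text
t 45.0 pos [458.8 121.8  40. ] yaw 1.776 j [ 0.6   0.38 -0.59  0.   -0.6  -1.97] w 44.2 F [ 0.4  0.4 -0.3]
turn [0.002 0.    0.001] then shift [-0.0007 -0.16    0.0008]
```

Request:
{"name": "play_rows", "arguments": {
  "series": [
    [0,-0.01,0,0,0,0,0.032],
    [0,-0.02,0,0,0,0,0.032],
    [0,-0.035,0,0,0,0,0.032],
    [0,-0.035,0,0,0,0,0.032],
    [0,-0.035,0,0,0,0,0.032],
    [0,-0.025,0,0,0,0,0.032],
    [0,-0.01,0,0,0,0,0.032],
    [0,0,0,0,0,0,0.032]
  ]
}}

```text
clock: 45.85
position: [456.1, 120.0, 218.4]
ee_rot: [-0.446, -0.548, 0.549, 0.447]
contact_force: [-0.6, -0.7, -1.8]
gripper_width: 44.3
```

```bash
python3 -c "
from h import *
go(575.4,-325.3,210,1.776)"
```

```text
t 45.9 pos [456.1 120.  218.4] yaw 1.775 j [ 0.6   0.13 -0.37 -0.   -1.07 -1.97] w 44.3 F [-0.6 -0.7 -1.8]
turn [-0.002 -0.001 -0.   ] then shift [-0.4603  0.0084 -0.026 ]
```

Request:
{"name": "play_rows", "arguments": {
  "series": [
    [-0.018,0,-0.001,0,0,0,0.032],
    [-0.036,0,-0.002,0,0,0,0.032],
    [-0.036,0,-0.002,0,0,0,0.032],
    [-0.036,0,-0.002,0,0,0,0.032],
    [-0.036,0,-0.002,0,0,0,0.032],
    [-0.036,0,-0.002,0,0,0,0.032],
    [-0.036,0,-0.002,0,0,0,0.032],
    [-0.036,0,-0.002,0,0,0,0.032],
    [-0.036,0,-0.002,0,0,0,0.032],
    [-0.036,0,-0.002,0,0,0,0.032]
  ]
}}

```text
clock: 46.85
position: [537.2, -219.5, 198.7]
ee_rot: [-0.435, -0.542, 0.557, 0.455]
contact_force: [1.0, 0.2, -1.0]
gripper_width: 44.3
```

Request:
{"name": "play_rows", "arguments": {
  "series": [
    [-0.036,0,-0.002,0,0,0,0.032],
    [-0.036,0,-0.002,0,0,0,0.032],
    [-0.03,0,-0.002,0,0,0,0.032],
    [-0.015,0,-0.001,0,0,0,0.032],
    [0,0,0,0,0,0,0.032],
    [0,0,0,0,0,0,0.032]
  ]
}}

```text
clock: 47.45
position: [563.4, -338.8, 180.7]
ee_rot: [-0.428, -0.538, 0.558, 0.466]
contact_force: [-0.2, 0.8, -1.9]
gripper_width: 44.8
```

```bash
python3 -c "
from h import *
go(575.4,-325.3,100,1.776)"
```

```text
t 47.5 pos [ 563.4 -338.8  180.7] yaw 1.773 j [-0.29  0.5   0.07  0.01 -1.19 -1.08] w 44.8 F [-0.2  0.8 -1.9]
turn [-0.056 -0.002  0.024] then shift [ 0.0107  0.0807 -0.0144]
```

Request:
{"name": "play_rows", "arguments": {
  "series": [
    [0.0105,0,-0.014,-0.056,-0.002,0.024,0.032],
    [0,0,0,0,0,0,0.032],
    [0,0,0,0,0,0,0.032],
    [0,0.02,0,0,0,0,0.032],
    [0,0.025,0,0,0,0,0.032],
    [0,0.015,0,0,0,0,0.032],
    [0,0,0,0,0,0,0.032],
    [0,0,0,0,0,0,0.032]
  ]
}}

```text
clock: 48.25
position: [574.4, -319.2, 119.7]
ee_rot: [-0.443, -0.55, 0.55, 0.445]
contact_force: [0.5, -0.1, -1.1]
gripper_width: 44.4
```

```bash
python3 -c "
from h import *
go(575.4,-325.3,43,1.776)"
```

```text
t 48.2 pos [ 574.4 -319.2  119.7] yaw 1.783 j [-0.26  0.53 -0.05 -0.   -0.99 -1.1 ] w 44.4 F [ 0.5 -0.1 -1.1]
turn [-0.001  0.007  0.001] then shift [-0.0061  0.0767  0.0003]
```

Request:
{"name": "play_rows", "arguments": {
  "series": [
    [-0.006,0,0,0,0.007,0,0.032],
    [0,0,0,0,0,0,0.032],
    [0,0.012,0,0,0,0,0.032],
    [0,0.02,0,0,0,0,0.032],
    [0,0.012,0,0,0,0,0.032],
    [0,0,0,0,0,0,0.032],
    [0,0,0,0,0,0,0.032]
  ]
}}

```text
clock: 48.95
position: [578.0, -326.7, 77.5]
ee_rot: [0.448, 0.549, -0.548, -0.444]
contact_force: [0.2, -1.1, -1.4]
gripper_width: 44.4
```

```bash
python3 -c "
from h import *
go(575.4,-325.3,43,1.776)
over(cam('wrist'),[box((507.8,-339.3),.205,210,72,24),box((507.8,-339.3),.205,69,66,24)],'pics/w9.png')"
```

```text
t 49.0 pos [ 578.  -326.7   77.5] yaw 1.776 j [-0.27  0.58 -0.08  0.   -0.91 -1.09] w 44.4 F [ 0.2 -1.1 -1.4]
turn [ 0.005 -0.    -0.003] then shift [0.0019 0.0345 0.0023]
```

View pics/w9.png

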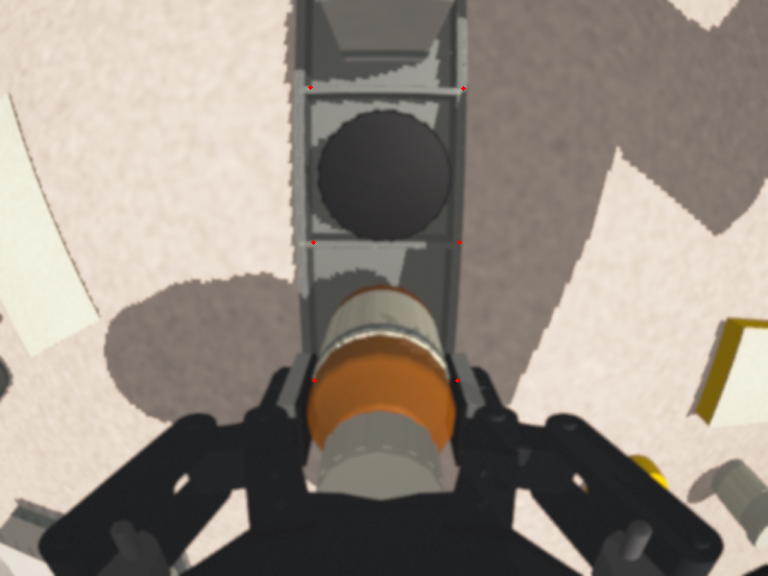

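The jar sits centred in the middle bay at (384,175), and the tray outline still matches. Lowering the large bottle.

Request:
{"name": "play_rows", "arguments": {
  "series": [
    [0.002,0.005,0.002,0.005,0,-0.003,0.032],
    [0,0.009,0,0,0,0,0.032],
    [0,0.008,0,0,0,0,0.032],
    [0,0.005,0,0,0,0,0.032],
    [0,0.002,0,0,0,0,0.032],
    [0,0,0,0,0,0,0.032],
    [0,0,0,0,0,0,0.032]
  ]
}}

```text
clock: 49.7
position: [576.4, -325.3, 47.3]
ee_rot: [0.447, 0.549, -0.548, -0.446]
contact_force: [-0.5, -0.6, -2.2]
gripper_width: 44.1
```

```bash
python3 -c "
from h import *
go(575.4,-325.3,43,1.776)"
```

```text
t 49.7 pos [ 576.4 -325.3   47.3] yaw 1.776 j [-0.27  0.61 -0.11  0.   -0.85 -1.1 ] w 44.1 F [-0.5 -0.6 -2.2]
turn [ 0.001  0.    -0.001] then shift [0.0002 0.0043 0.0009]
```

Request:
{"name": "play_rows", "arguments": {
  "series": [
    [0,0.002,0.001,0,0,0,0.032],
    [0,0.0015,0,0,0,0,0.032],
    [0,0.001,0,0,0,0,0.032],
    [0,0,0,0,0,0,0.032]
  ]
}}

```text
clock: 50.1
position: [575.8, -325.7, 43.2]
ee_rot: [0.447, 0.549, -0.548, -0.445]
contact_force: [-0.1, 0.2, -1.2]
gripper_width: 44.5
```

```bash
python3 -c "
from h import *
go(575.4,-325.3,43,1.776)"
```

```text
t 50.1 pos [ 575.8 -325.7   43.2] yaw 1.776 j [-0.27  0.62 -0.11  0.   -0.84 -1.09] w 44.5 F [-0.1  0.2 -1.2]
turn [ 0.003  0.    -0.002] then shift [0.0005 0.0002 0.0003]
```

Request:
{"name": "play_rows", "arguments": {
  "series": [
    [0,0.001,0,0,0,0,0.032],
    [0,0,0,0,0,0,0.045],
    [0,0,0,0,0,0,0.048],
    [0,0,0,0,0,0,0.055],
    [0,0,0,0,0,0,0.07],
    [0,0,0,0,0,0,0.07]
  ]
}}

```text
clock: 50.7
position: [577.2, -326.3, 44.2]
ee_rot: [0.448, 0.549, -0.548, -0.443]
contact_force: [-0.6, -1.5, -0.6]
gripper_width: 70.2
```

Request:
{"name": "play_rows", "arguments": {
  "series": [
    [0,-0.01,0,0,0,0,0.07],
    [0,-0.015,0,0,0,0,0.07],
    [0,-0.025,0,0,0,0,0.07],
    [0,-0.035,0,0,0,0,0.085],
    [0,-0.035,0,0,0,0,0.085],
    [0,-0.03,0,0,0,0,0.085],
    [0,-0.02,0,0,0,0,0.085],
    [0,0,0,0,0,0,0.085]
  ]
}}

```text
clock: 51.5
position: [576.0, -326.5, 226.1]
ee_rot: [0.449, 0.549, -0.548, -0.442]
contact_force: [0.1, 0.2, -0.2]
gripper_width: 84.7
```

Request:
{"name": "play_rows", "arguments": {
  "series": [
    [0.03,0,-0.02,0,0,0,0.085],
    [0.04,0,-0.01,0,0,0,0.085],
    [0.04,0,-0.01,0,0,0,0.085],
    [0.04,0,-0.01,0,0,0,0.085],
    [0.04,0,-0.01,0,0,0,0.085],
    [0.04,0,-0.01,0,0,0,0.085],
    [0.03,0,0,0,0,0,0.085],
    [0,0,0,0,0,0,0.085],
    [0,0,0,0,0,0,0.085]
  ]
}}

```text
clock: 52.4
position: [588.5, -48.5, 220.1]
ee_rot: [-0.448, -0.547, 0.549, 0.445]
contact_force: [-0.3, -0.7, 0.6]
gripper_width: 85.3
```

```bash
python3 -c "
from h import *
go(575.4,-325.3,230,1.776)
d=cam('top'); c=cv2.resize(d['color'][130:275,85:415],None,fx=2.4,fy=2.4,interpolation=cv2.INTER_CUBIC)
d2=cam('side'); e=cv2.resize(d2['color'][110:350,120:400],None,fx=0.8,fy=0.8)
cv2.imwrite('pics/f1.png',np.clip(c*1.3,0,255).astype(np.uint8)[:,:,::-1])
e=cv2.resize(d2['color'][110:350,110:400],None,fx=2.5,fy=2.5,interpolation=cv2.INTER_CUBIC)
cv2.imwrite('pics/f2.png',e[:,:,::-1])"
```

```text
t 52.4 pos [588.5 -48.5 220.1] yaw 1.773 j [ 0.19  0.33 -0.1   0.01 -1.14 -1.56] w 85.3 F [-0.3 -0.7  0.6]
turn [ 0.001 -0.003 -0.005] then shift [-0.2683 -0.0099  0.0692]
```

View pics/f1.png

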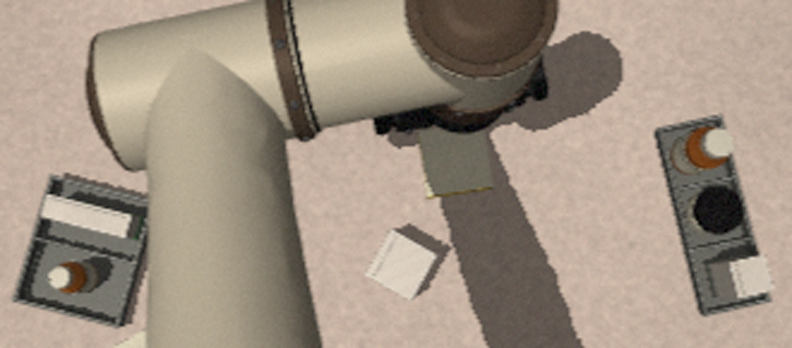

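View pics/f2.png

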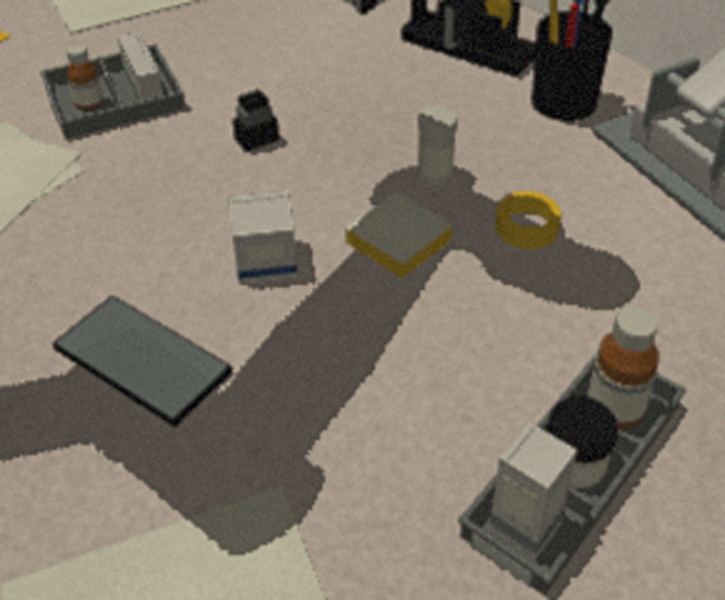

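All five items stand upright in their own bays in both views: tray2 at crop (62,278) and (86,215), tray3 at (716,143), (716,210) and (748,277). The pot and cube haven't moved. Handing in.

```bash
python3 -c "
from bench import *
print(read_state()['joint_vel'].round(3)); print(job_done())"
```

```text
[-0.016  0.002  0.008  0.005 -0.    -0.001]
the job is handed in; nothing more can be done
None
```

I made up both orders and handed the job in at about 52 s on the robot's clock, well under the 144 s limit. The hand-in gave no verdict.

- **Three-bay tray:** the tall carton is in the −x bay, the jar in the middle and the large bottle in the +x bay.
- **Two-bay tray:** the small bottle is in the −x bay and the flat carton in the +x bay.

**Last checks:** The final top and side pictures show all five items upright, each in its own bay, with the gripper clear and empty. The arm was almost still at hand-in (joint speeds below 0.02 rad/s). At each release the tool was within about 2 mm of the bay centre I had measured. I did not measure the final positions of the items from the pictures.

**Other stock:** The cube and the tablet pot look upright and in place in the side view. The arm hid the pot in the final top view, and I did not measure how far either one had moved.

**Disagreements:**
- **Two-bay tray position:** the first top-view estimate was about 4 mm off in y from the close-up wrist view. I averaged the two views, leaning on the wrist view, and a second wrist view matched the result.
- **Two-bay tray size:** it measured about 3% larger than stated in both views. I attributed this to picking its edges by eye.
- **Floor contact:** the force readings showed no clear touch when I set items down. I judged contact from tool height instead, which is good to about 1 mm.

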